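# File a moulding sample card in a lever arch file

### The arm

A 6-joint arm with a two-finger parallel gripper is mounted at the origin on the work surface. World frame = base frame: x ahead of the robot, y to its left, z up, the work surface at z = 0. Lengths are in m, angles in rad, forces in N, time in s.
With the tool pointing down it reaches from about 0.225 to 0.875 m from the base axis. Payload 3.4 kg.
Tool frame: the origin (TCP) lies on the centre line of the jaws, within the pads' length; the fingertips stand 19 mm ahead of it and the grasp point (between the pads) is the TCP (nose_length is the distance from the TCP to the fingertips, in m); z points along the fingers, y is the direction in which the jaws open and shut (so a half turn about z gives the same grasp; the last joint's range is limited). The gripper opens to 85 mm and grips with 20 to 120 N. Pads are 22 mm wide; open, the fingers measure 114 mm over their backs; the gripper's body (76 mm by 85 mm) begins 54 mm behind the grasp point. The pads swing forward as they close: fully open they stand 13 mm farther back than shut.
Start: joints at [-1.284, 0.276, 1.505, -0, 1.361, -0.121], TCP at [0.228, -0.528, 0.25] pointing down, gripper open.
Joint ranges: [-2.89, 2.89], [-0.75, 2.08], [0.22, 2.7], [-1.18, 4.32], [0.11, 2.71], [-2.7, 2.7]. Speed limits (rad/s): [2.57, 2.57, 3.14, 3.14, 3.14, 3.14].

### API

Orientations are given as a unit quaternion [w, x, y, z].
In Python, from rig import * gives the robot as it stands.
- The arm moves only by the shell command python3 -m jog 'ROWS' [OPENING] [FORCE]. ROWS is JSON, one flat list of numbers, 6 for each row, row after row: the shift along the tool's x, y, z in mm, then the turn, a rotation vector about the tool's x, y, z in degrees. In form: [tx, ty, tz, wx, wy, wz, tx, ty, tz, wx, wy, wz, ...]. A call has 1 to 10 rows; each row is the pose to reach, as a shift and turn from the pose commanded when the call began, along the tool's axes at that moment; what a row does not reach only later rows make up. A row lasts 1/8 s, in which the tool goes at most 62.5 mm and 10.7 degrees, less where a joint would pass 70% of its speed; a pose out of reach is approached as far as the arm can. A call with a gripper value outside its range is refused whole. OPENING is the closure, from 0 (fully open) to 1 (shut), set as the call begins (- or left out, the last holds). The fingers move at their own pace and stop on an object; FORCE is the grip in N (left out, the last holds). Time passes only in rows, so rows that repeat a pose let the fingers close. It gives the time, the measured TCP pose, the force and the opening at its end, in the units of the state.
- get_state(): the state, without advancing time (a new reading comes with each control period).
- get_image(name): name is "scene" or "top"; returns a dict with "frame" (400x640x3 uint8, red, green, blue), "camera_matrix" (3x3 intrinsics, pixels), "k1" (the pictures are not rectified: a ray, as slopes to the right and down, at radius r is drawn at 1 + k1 r^2 times it, then the intrinsics apply), "rvec" (rotation vector, rad) and "tvec" (3), from world to camera coordinates, as OpenCV has them. Camera axes: x right, y down, z forward; pixel columns grow to the right and rows downward; lengths in m; the calibration is good to about 2 mm. A picture is of the moment at which its call begins. There is no depth.
- sign_off(): hands the job in, once; it reports no verdict.
The state is a dict: "clock": time; "qpos": joint angles; "qd": joint speeds; "effort": joint torques, N m; "position": TCP position; "ee_rot": TCP orientation; "contact_force": force on the tool from outside, world axes, zero at the start; "moment": the same for the moment, N m; "width": finger opening in m.
Only numpy, scipy, OpenCV 4.12 (cv2) and the standard library are available. Lean on these libraries where they do the work, as an engineer would, in place of code of your own. Each camera call takes 0.05 s, during which the arm holds its last target.

### The job

File the loose moulding sample card in the open lever arch file: lift the file's lever so that the rings spring open, thread the card's two holes over the two ring posts and lay it flat on the cards already there, then press the lever down fully home so that the rings are shut. Work the rings by the lever only, use a light hand on the lever and the card (nothing is to be forced or bent), and leave the tumbler, the rotary carver and the carving where they are.

Things in the scene. Friction and masses are not known exactly. Their poses are not given: they have to be found in the camera images.
- file: Blue A5 lever arch file lying open on the bench; it does not slip. Origin: bench level, foot of the ring mechanism. +y: to spine and front cover, -y: to the cards, x: along the posts, z up. Covers 220 mm (x), 3 mm thick: back cover y -155 to 35 mm, spine to 108, front cover to 304. Two cards already filed: 120 x 130 mm, y -138 to -8 mm, their top 13 mm above the bench; a new card lies on them.
- post_near (a point): Top of the fixed ring post nearer the robot: steel, 4.8 mm thick, round-topped, upright. In the file frame at x -40, y -20, z 48 mm. When shut, the arch tips rest on the post tops (highest point 65 mm).
- post_far (a point): Top of the other fixed post, the same kind, 80 mm from the first: in the file frame at x +40, y -20, z 48 mm.
- lever_pin (a point): Middle of the lever's hinge pin, between the posts: in the file frame at x 0, y 8, z 18 mm. The pin lies along the file's x.
- lever_tab (a point): Point on the lever where the middle of its black thumb tab should be: at lever 0, 69 mm to the file's +y and 10 mm above the pin (28 mm above the bench); turns with the lever. Tab: 24 (x) x 30 x 6 mm, about 22 mm of air under it. The old lever's end is bent: the real tab lies up to 6 mm higher or lower than this point, by an amount the readings do not show.
- lever (a joint): Lever angle, rad. 0: shut, fully home on its stop, tab over the spine; grows as the tab rises; 1.2: open, tab up. Lifting takes about 3 N at the tab; past 0.05 it springs open. Pressing shut takes up to about 8 N down at the tab (most at 0.2 to 0.6), almost none at 0.03, then the stop: the force climbs at once. Let go at 0.015 to 0.045 it hangs there, not home.
- flex (a joint): How far the lever's springy steel arm is flexed by the load on its tab, rad; 0 unloaded, minus when the tab is loaded towards shut. 15 N on the middle of the tab flexes it 0.0096 rad (0.37 mm at the tab); more than that bends the arm for good. Too small to read: go by the force.
- rings (a joint): Angle of the two steel arches (one bow, 4.6 mm wire, at file x -40 and +40 mm), driven by the lever. 0: shut, arch tips on the posts; 0.80: open, the arches tipped away from the posts towards the file's +y, leaving the post tops free. They turn about a line along x at file y 24, z 9 mm.
- card: Loose sample card: brown hardboard 120 mm (x) x 130 mm (y) x 4 mm, 70 to 120 g, with a pale wooden moulding glued across its middle: 100 mm (x) x 28 mm (y), flat sides up to 24 mm above the card's underside, a 16 mm wide fillet on top to 28 mm. Origin: centre of the underside; z up; +y to the edge with the holes. Filed, its axes match the file's, its origin at file y -73 mm.
- hole_near (a point): Centre, at the underside, of the card's hole for the near post: 8 mm round, straight through. In the card frame at x -40, y +53 mm.
- hole_far (a point): Centre, at the underside, of the card's hole for the far post: 8 mm round, straight through. In the card frame at x +40, y +53 mm.
- tumbler: Bystander: black lidded drinking tumbler, 76 mm across, 100 mm high. Origin: centre of its foot.
- carver: Bystander: grey rotary carving tool lying on the bench, 210 mm long along its x, 40 mm high. Origin: under its middle.
- carving: Bystander: pale carved wooden piece, 90 x 50 x 28 mm. Origin: centre of its underside.
Not all that is in view belongs to the job. What is meant by the card is not green or red, and is the smaller of those in its own colour.

How it is judged:
By the outcome, as a careful person would: the job done as asked, in the order asked, and still so for the second after the job is handed in, with the robot touching nothing.
It also fails if it takes over 69 s, if anything falls off the work surface, if the arm or the gripper's body presses on something with over 40 N, if the wrist force passes 120 N, or if a joint passes its speed limit or range.

## Working session

There is one attempt and no reset: what is moved stays moved. The work goes in short steps, Python scripts to look and compute and a shell command to move; the robot and the scene stay as the last step left them, time stands still between calls to the robot, and variables do not carry over. Pictures are saved under pics/ and viewed, and the job is handed in when it is done.

```bash
ls; mkdir -p pics; python3 - <<'E'
from rig import *
import cv2
s=get_state(); print({k:(v if not hasattr(v,'round') else v) for k,v in s.items()})
for n in("scene","top"):
    d=get_image(n); cv2.imwrite(f"pics/{n}0.png",d["frame"][:,:,::-1]); print(n,d["camera_matrix"],d["k1"],d["rvec"],d["tvec"])
E
```

```text
pics
{'clock': 0.0, 'qpos': array([-1.28400077e+00,  2.76594546e-01,  1.50614299e+00,  8.52123716e-06,
        1.36068553e+00, -1.20974975e-01]), 'qd': array([-8.82499784e-05,  1.07139669e-03, -1.14059177e-03,  9.59905082e-04,
       -1.80281944e-03,  9.47201895e-04]), 'effort': array([ 1.37004445e-03, -4.16758347e+01, -2.45805466e+01,  1.56638480e-04,
        1.10802168e-02,  1.07920721e-05]), 'position': array([ 0.22789435, -0.52737245,  0.249436  ]), 'ee_rot': array([-9.12409572e-04,  9.79287070e-01,  2.02474684e-01, -7.16414974e-05]), 'contact_force': array([ 0.5896695 ,  0.97623794, -0.71179627]), 'moment': array([ 0.00415852,  0.02432886, -0.00306453]), 'width': 0.08537128058935535}
scene [[441.77682709   0.         321.34667464]
 [  0.         441.77682709 194.43328749]
 [  0.           0.           1.        ]] -0.07356669497163845 [ 2.31020929  1.20054161 -0.38061996] [-0.18940605 -0.41296497  1.32798332]
top [[424.84323185   0.         317.2017189 ]
 [  0.         424.84323185 191.82506882]
 [  0.           0.           1.        ]] -0.010153221815662162 [ 2.14787585 -2.18858751  0.13559588] [-0.1590306   0.53080408  0.91158249]
```

View pics/scene0.png

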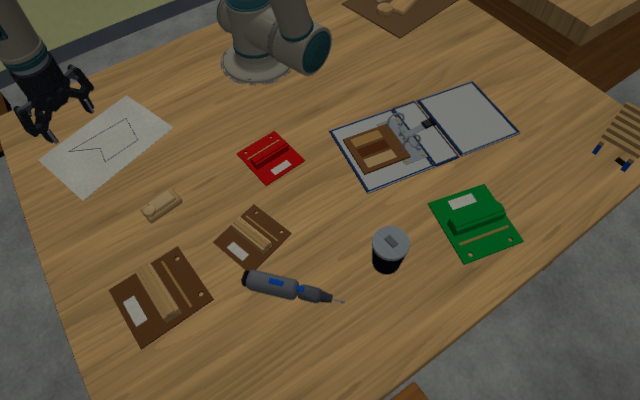

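View pics/top0.png

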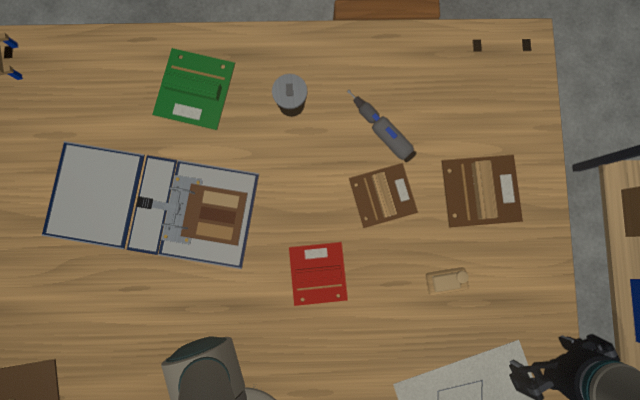

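Candidates (top view): small brown (383,195), large brown (482,190), red (318,273), green (195,88), and the brown cards already filed (214,215). By the description it is the small brown one at (383,195). Next I check it and the file in close crops.

```bash
cat > h.py <<'E'
from rig import *
import cv2, numpy as np
from scipy.spatial.transform import Rotation as R
def cam(d):
    return d["camera_matrix"],np.array([d["k1"],0,0,0,0.]),np.array(d["rvec"],float),np.array(d["tvec"],float)
def proj(d,P):
    K,D,r,t=cam(d); return cv2.projectPoints(np.array(P,float).reshape(-1,1,3),r,t,K,D)[0].reshape(-1,2)
def ray(d,uv):
    K,D,r,t=cam(d); x=cv2.undistortPoints(np.array(uv,float).reshape(-1,1,2),K,D).reshape(-1,2)
    Rm=cv2.Rodrigues(r)[0]; return -Rm.T@t, np.c_[x,np.ones(len(x))]@Rm
def onz(d,uv,z):
    c,v=ray(d,uv); return c+v*((z-c[2])/v[:,2])[:,None]
def crop(d,name,u0,v0,u1,v1,s,pts=None):
    im=d["frame"][v0:v1,u0:u1,::-1].copy(); im=cv2.resize(im,None,fx=s,fy=s,interpolation=cv2.INTER_CUBIC)
    if pts is not None:
        for p in proj(d,pts): cv2.drawMarker(im,tuple(int(round(q)) for q in ((p+.5-[u0,v0])*s-.5)),(0,0,255),cv2.MARKER_CROSS,9,1)
    cv2.imwrite(f"pics/{name}.png",im)
E
python3 - <<'E'
from h import *
d=get_image("top"); s=get_image("scene")
crop(d,"t_card",343,157,423,233,7); crop(d,"t_file",35,135,265,275,3.4)
crop(s,"s_card",205,198,300,275,7); crop(s,"s_file",325,75,525,195,4)
E
```

```text
(no output)
```

View pics/t_card.png

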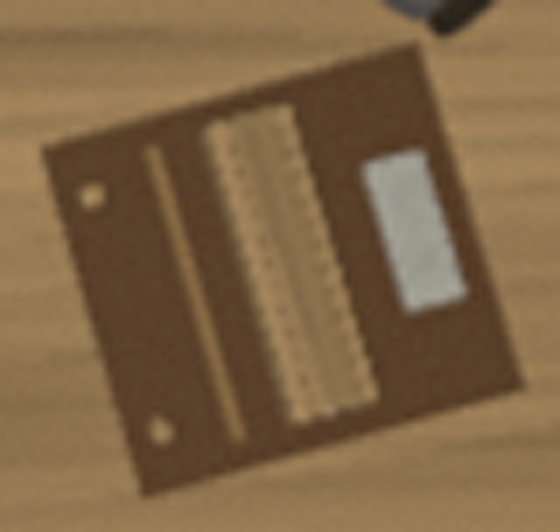

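View pics/t_file.png

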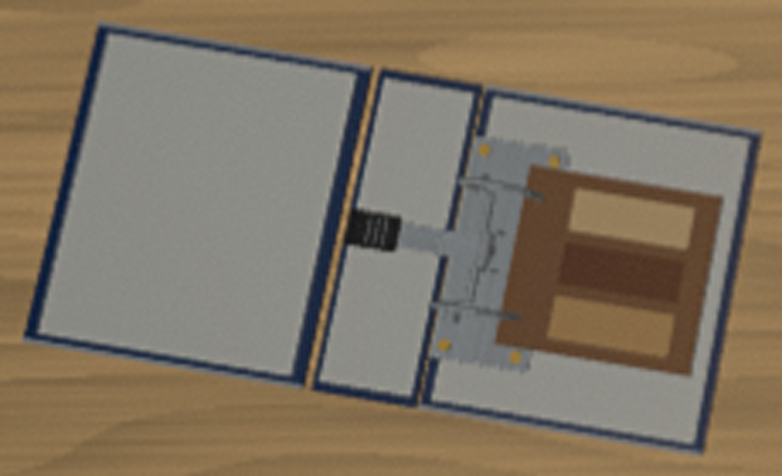

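View pics/s_card.png

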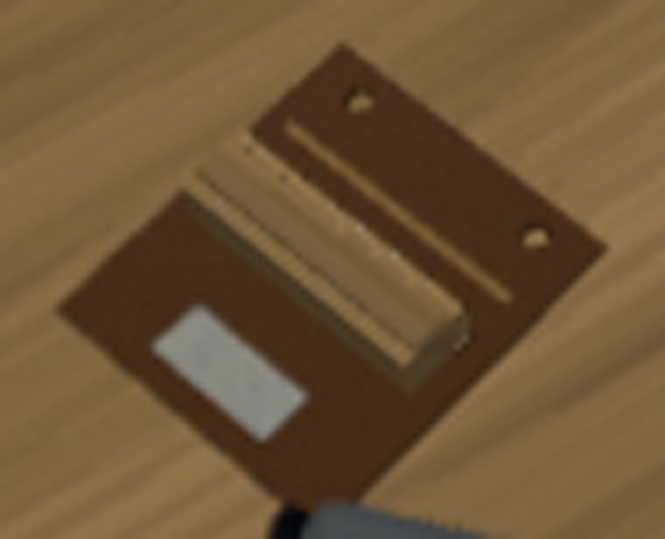

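View pics/s_file.png

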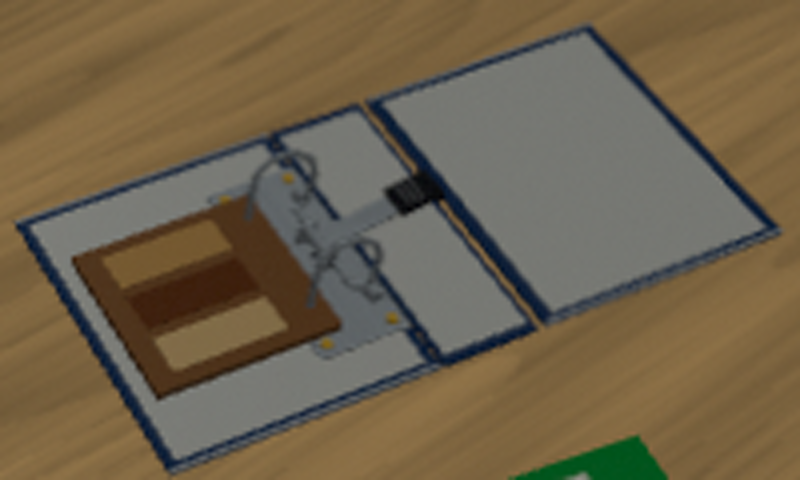

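```bash
cat > fit.py <<'E'
from h import *
from scipy.optimize import least_squares
def P3(p,X):
    x,y,th=p; c,s=np.cos(th),np.sin(th); X=np.array(X,float)/1000
    return np.c_[x+c*X[:,0]-s*X[:,1],y+s*X[:,0]+c*X[:,1],X[:,2]]
def fit(obs,p0):
    f=lambda p:np.concatenate([((proj(d,P3(p,X))-U)/1.).ravel() for d,X,U in obs])
    r=least_squares(f,p0,loss='soft_l1'); return r.x,f(r.x).reshape(-1,2)
def un(c,s,u,v): return (np.array(c,float)+.5)/s-.5+[u,v]
E
python3 - <<'E'
from fit import *
t=get_image("top"); s=get_image("scene")
tf=(t,[(110,304,3),(-110,304,3),(110,-155,3),(-110,-155,3),(60,-8,13),(-60,-8,13),(60,-138,13),(-60,-138,13)],un([(101,25),(24,338),(760,132),(703,452),(530,167),(497,342),(722,197),(690,375)],3.4,35,135))
sf=(s,[(110,304,3),(-110,304,3),(-110,-155,3),(110,-155,3),(-60,-138,13),(60,-138,13),(60,-8,13)],un([(780,230),(590,25),(18,225),(172,470),(75,260),(160,398),(340,325)],4,325,75))
g=onz(t,[(175,215)],0)[0]; 
tc=(t,[(60,65,4),(60,-65,4),(-60,-65,4),(-60,65,4),(40,53,2),(-40,53,2)],un([(42,150),(418,43),(524,388),(143,496),(92,195),(162,431)],7,343,157))
sc=(s,[(-60,65,4),(60,65,4),(-60,-65,4)],un([(343,43),(607,247),(57,310)],7,205,198))
for n,o,p0 in(("file",(tf,sf),[g[0],g[1],-.2]),("card",(tc,sc),[*onz(t,[(383,195)],0)[0][:2],.2])):
    for oo in(o,o[:1],o[1:]):
        p,r=fit(oo,p0); print(n,p.round(4),np.degrees(p[2]).round(2)); 
        if oo is o: print(r.round(1).tolist()); np.save(n+".npy",p)
F=np.load("file.npy");C=np.load("card.npy")
pf=[(-40,-20,48),(40,-20,48),(0,8,18),(0,77,28)]
print(P3(F,pf).round(4)); print(P3(C,[(0,0,28),(-40,53,0),(40,53,0)]).round(4))
for d,n,b in((t,"t1",(130,165,260,255,6)),(s,"s1",(375,90,460,150,9))): crop(d,n,*b,pts=P3(F,pf+[(-40,-20,13),(40,-20,13)]))
for d,n,b in((t,"t2",(343,157,423,233,7)),(s,"s2",(205,198,300,275,7))): crop(d,n,*b,pts=P3(C,[(50,8,28),(-50,8,28),(50,-8,28),(-50,-8,28),(40,53,4),(-40,53,4)]))
for nm,z in(("tumbler",0),("carver",0)): pass
print(onz(t,[(291,112)],0),onz(t,[(413,157),(350,92)],.02), onz(t,[(447,281)],0.02))
E
```

```text
file [ 0.498   0.1347 -0.1815] -10.4
[[-0.5, -1.5], [-0.1, 0.8], [1.2, -1.1], [0.6, 0.7], [0.4, -1.0], [-0.4, 0.2], [0.5, -0.5], [0.2, -0.0], [1.4, -0.2], [0.3, -1.1], [-0.6, -1.0], [-0.0, 0.8], [-0.6, -1.3], [-0.1, -1.5], [1.2, -1.0]]
file [ 0.4974  0.1352 -0.1826] -10.46
file [ 0.4998  0.1326 -0.1779] -10.19
card [ 0.5216 -0.3201  0.2604] 14.92
[[-0.0, -0.6], [0.2, -0.7], [0.8, -0.0], [0.6, 0.4], [0.3, -0.1], [0.3, -0.2], [0.4, -0.7], [0.4, -1.0], [0.2, -1.1]]
card [ 0.5211 -0.3193  0.2566] 14.7
card [ 0.5233 -0.3219  0.2617] 15.0
[[0.455  0.1222 0.048 ]
 [0.5337 0.1078 0.048 ]
 [0.4994 0.1426 0.018 ]
 [0.5119 0.2104 0.028 ]]
[[ 0.5216 -0.3201  0.028 ]
 [ 0.4693 -0.2792  0.    ]
 [ 0.5466 -0.2586  0.    ]]
[[ 0.72047747 -0.11165047  0.        ]] [[ 0.60466334 -0.38834303  0.02      ]
 [ 0.75964375 -0.24935502  0.02      ]] [[ 0.32617066 -0.45107831  0.02      ]]
```

View overlays.

View pics/t1.png

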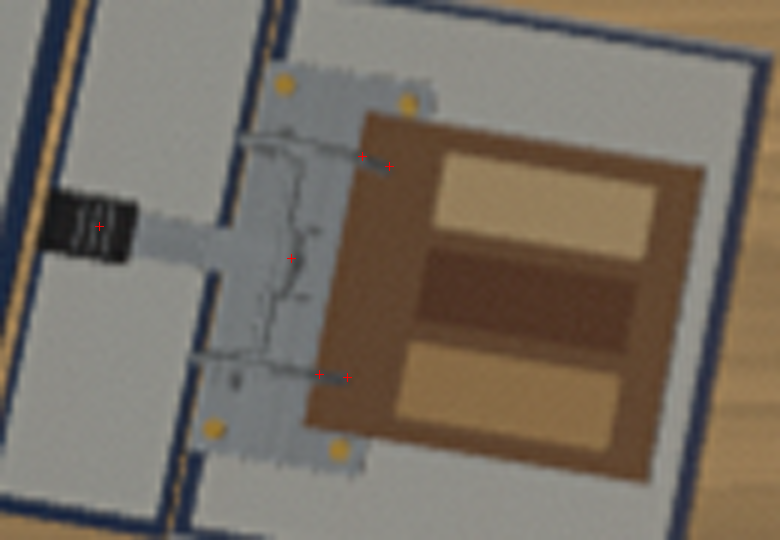

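View pics/s1.png

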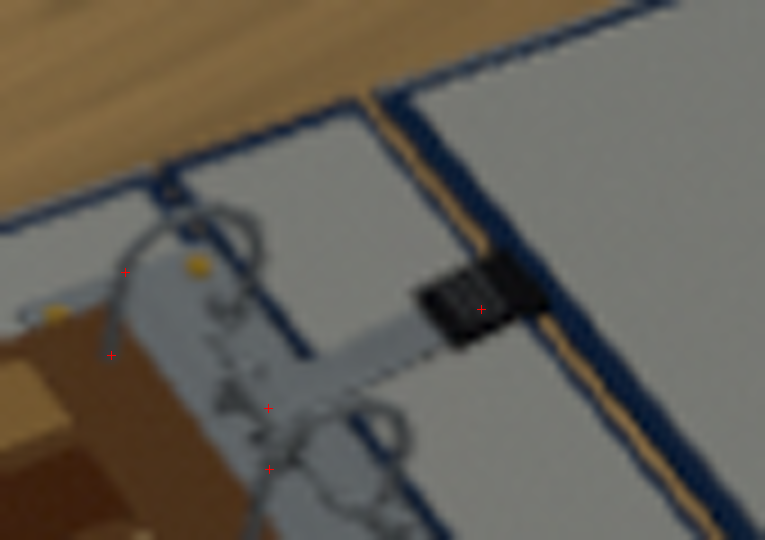

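View pics/t2.png

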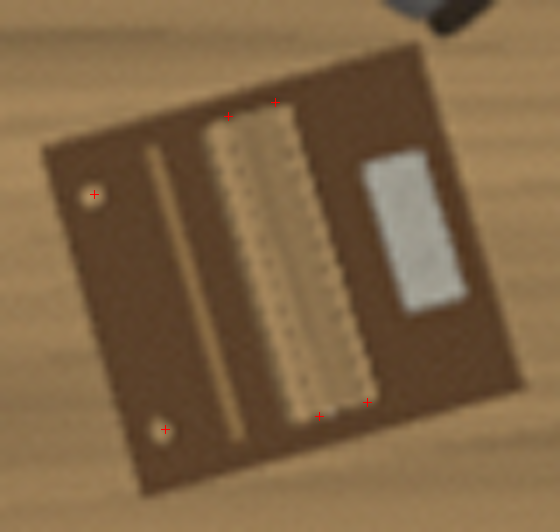

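View pics/s2.png

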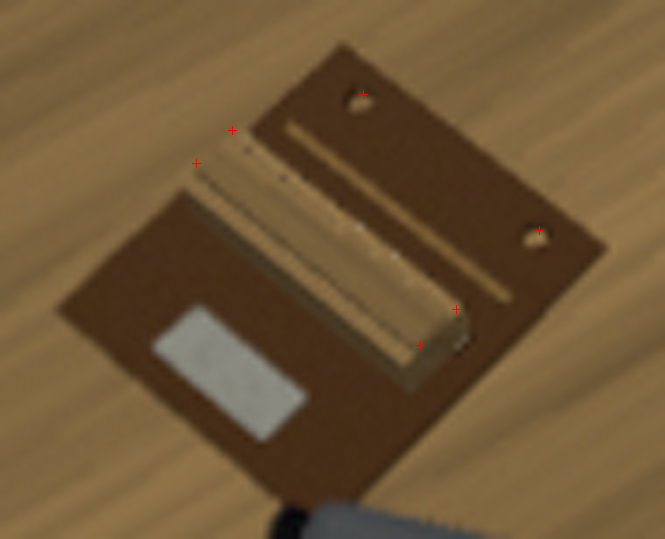

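Target confirmed: small brown card (top 383,195) with a moulding, two holes to the left, and white label. Next I crop in on the tab, to measure its height.

```bash
python3 - <<'E'
from fit import *
t=get_image("top"); s=get_image("scene")
crop(t,"t3",130,188,175,220,16); crop(s,"s3",410,105,450,137,18)
E
```

```text
(no output)
```

View pics/t3.png

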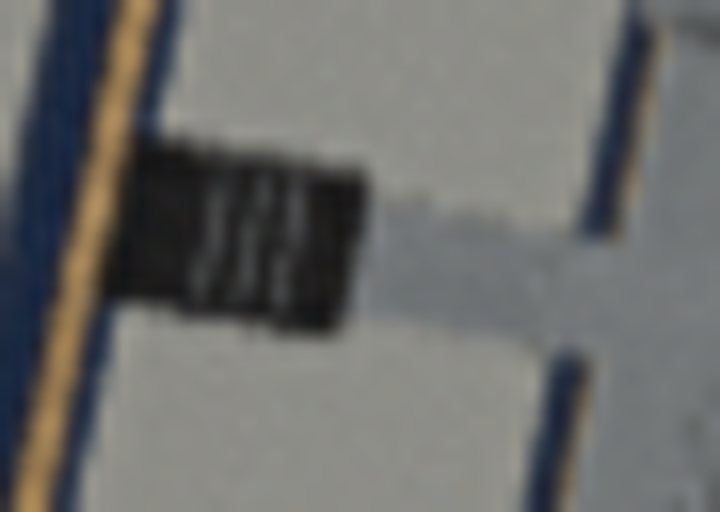

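View pics/s3.png

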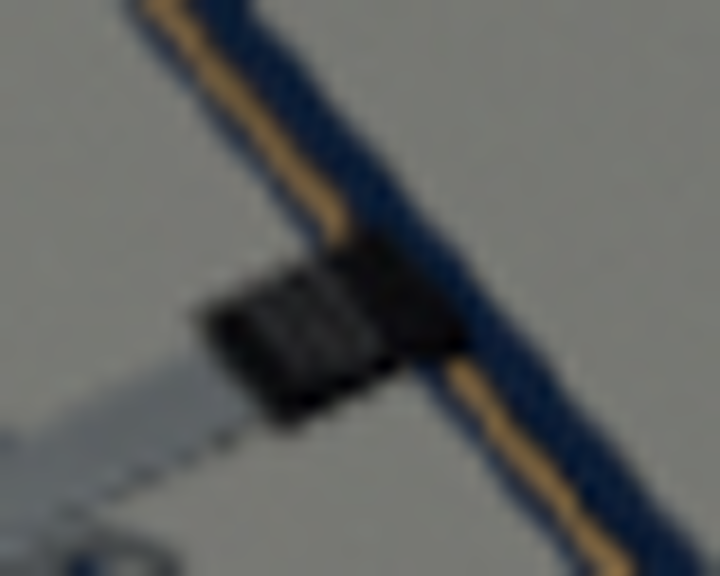

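```bash
python3 - <<'E'
from fit import *
t=get_image("top"); s=get_image("scene"); F=np.load("file.npy")
ut=un([(133,140),(110,300),(368,175),(335,330)],16,130,188); us=un([(200,315),(355,230),(470,335),(285,430)],18,410,105)
for dz in (-6,-3,0,3,6):
    a=[(12,92,31+dz),(-12,92,31+dz),(12,62,31+dz),(-12,62,31+dz)]; b=[(-12,62,31+dz),(-12,92,31+dz),(12,92,28+dz),(12,62,25+dz)]
    ra=proj(t,P3(F,a))-ut; rb=proj(s,P3(F,b))-us
    print(dz,ra.round(1).tolist(),rb.round(1).tolist(),ra.mean(0).round(2),rb.mean(0).round(2))
# reference: local residual of nearby file features: spine edges y 35,108 along x=0
E
```

```text
-6 [[3.2, -0.4], [2.4, 0.3], [1.7, -0.4], [1.6, 0.6]] [[-0.3, 1.3], [0.9, 2.4], [-0.7, 3.6], [-0.5, 2.8]] [2.22 0.03] [-0.14  2.52]
-3 [[2.7, -0.5], [1.8, 0.1], [1.2, -0.5], [1.1, 0.5]] [[-0.1, 0.5], [1.1, 1.6], [-0.5, 2.8], [-0.3, 2.0]] [ 1.7  -0.09] [0.07 1.73]
0 [[2.1, -0.6], [1.3, 0.0], [0.7, -0.6], [0.6, 0.4]] [[0.1, -0.3], [1.3, 0.8], [-0.2, 2.0], [-0.1, 1.2]] [ 1.17 -0.22] [0.28 0.94]
3 [[1.6, -0.8], [0.7, -0.1], [0.2, -0.8], [0.0, 0.3]] [[0.3, -1.1], [1.6, 0.0], [-0.0, 1.2], [0.1, 0.4]] [ 0.63 -0.34] [0.49 0.14]
6 [[1.0, -0.9], [0.2, -0.2], [-0.3, -0.9], [-0.5, 0.2]] [[0.5, -1.9], [1.8, -0.8], [0.2, 0.4], [0.3, -0.4]] [ 0.1  -0.46] [ 0.71 -0.66]
```

```bash
cat >> fit.py <<'E'
def row(pos,yaw,st=None,tilt=0):
    st=st or get_state(); w,x,y,z=st["ee_rot"]; R0=R.from_quat([x,y,z,w]); a=np.radians(yaw); c,s=np.cos(a),np.sin(a)
    G=R.from_matrix(np.array([[c,s,0],[s,-c,0],[0,0,-1.]])); 
    t=R0.inv().apply(np.array(pos)-st["position"])*1000
    return t.round(1), np.degrees((R0.inv()*G).as_rotvec()).round(2)
def wf(x,y,z): return P3(np.load("file.npy"),[(x,y,z)])[0]
E
python3 - <<'E'
from fit import *
print(row((.512,.2104,.12),79.6), row((.512,.2104,.20),79.6))
E
```

```text
(array([ 553.4, -565.1,  130.3]), array([ -0.  ,  -0.  , -56.24])) (array([ 553.4, -565.1,   50.3]), array([ -0.  ,  -0.  , -56.24]))
```

```bash
python3 -m jog '[553,-565,50,0,0,-56.2,553,-565,50,0,0,-56.2,553,-565,50,0,0,-56.2,553,-565,50,0,0,-56.2,553,-565,50,0,0,-56.2,553,-565,50,0,0,-56.2,553,-565,50,0,0,-56.2,553,-565,50,0,0,-56.2,553,-565,50,0,0,-56.2,553,-565,50,0,0,-56.2]' 0.55 20; python3 - <<'E'
from fit import *
print(row(wf(0,77,80),79.6))
E
```

```text
clock: 1.75
position: [0.4525, 0.0564, 0.2111]
ee_rot: [0.001, 0.768, 0.64, 0.0]
contact_force: [-0.1, -0.9, 0.0]
width: 0.0383
(array([162.3,  30.4, 131.2]), array([ 0.09,  0.01, -0.02]))
```

```bash
python3 -m jog '[40,7,20,0,0,0,90,17,60,0,0,0,130,24,100,0,0,0,162,30,131,0.1,0,0,162,30,131,0.1,0,0,162,30,131,0.1,0,0]'; python3 - <<'E'
from fit import *
print(row(wf(0,77,32),79.6))
t=get_image("top"); s=get_image("scene")
crop(t,"t4",110,170,200,235,8); crop(s,"s4",390,60,470,140,8)
E
```

```text
clock: 2.5
position: [0.5106, 0.2079, 0.0802]
ee_rot: [-0.0, 0.768, 0.64, -0.001]
contact_force: [-0.6, 0.3, -0.3]
width: 0.0387
(array([ 2.7,  0.8, 48.2]), array([-0.09,  0.03, -0.01]))
```

View pics/t4.png

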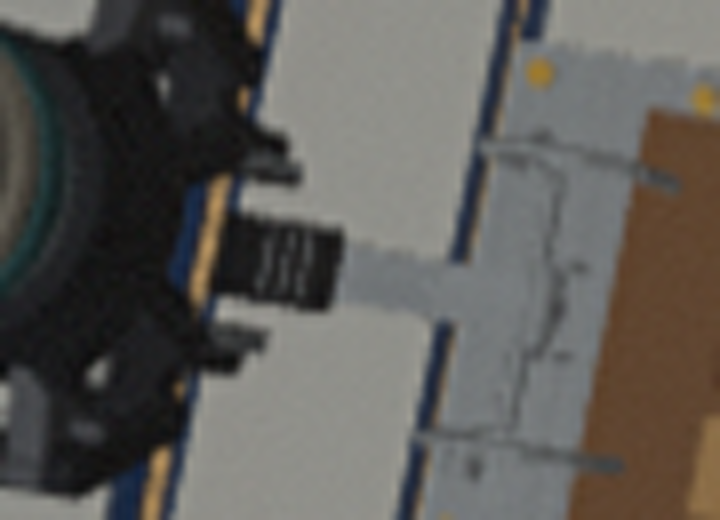

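View pics/s4.png

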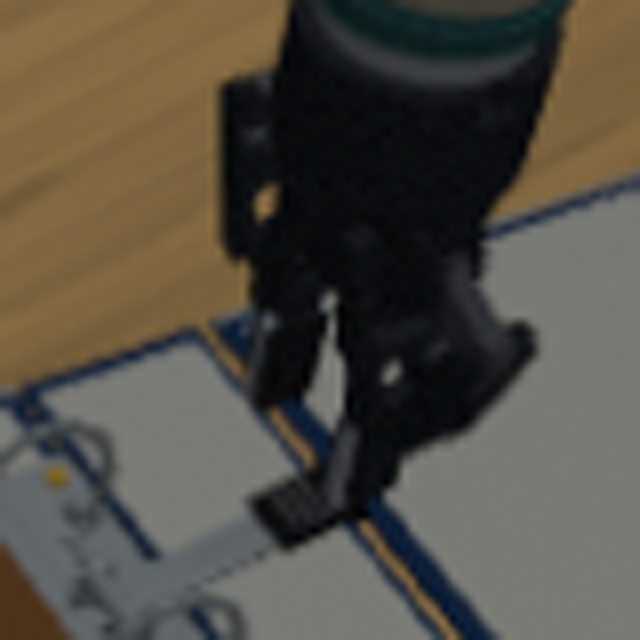

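```bash
python3 -m jog '[2,0.8,15,0,0,0,2,0.8,30,0,0,0,2,0.8,42,0,0,0,2,0.8,48,0,0,0,2,0.8,48,0,0,0]'; python3 - <<'E'
from fit import *
print(row(wf(0,77,32),79.6))
t=get_image("top"); s=get_image("scene")
crop(t,"t5",110,170,200,235,8); crop(s,"s5",390,60,470,140,8)
E
```

```text
clock: 3.22
position: [0.5113, 0.2099, 0.0311]
ee_rot: [-0.001, 0.768, 0.64, -0.001]
contact_force: [0.0, 0.2, 1.7]
width: 0.0383
(array([ 0.6,  0.5, -0.9]), array([-0.17,  0.04, -0.04]))
```

View pics/t5.png

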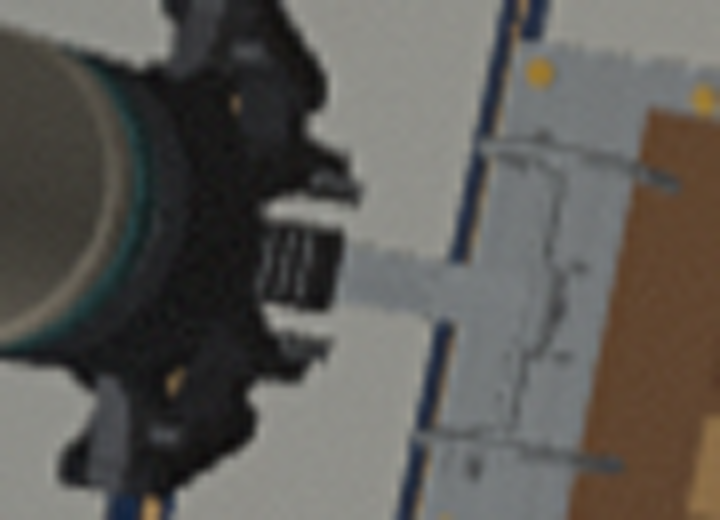

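View pics/s5.png

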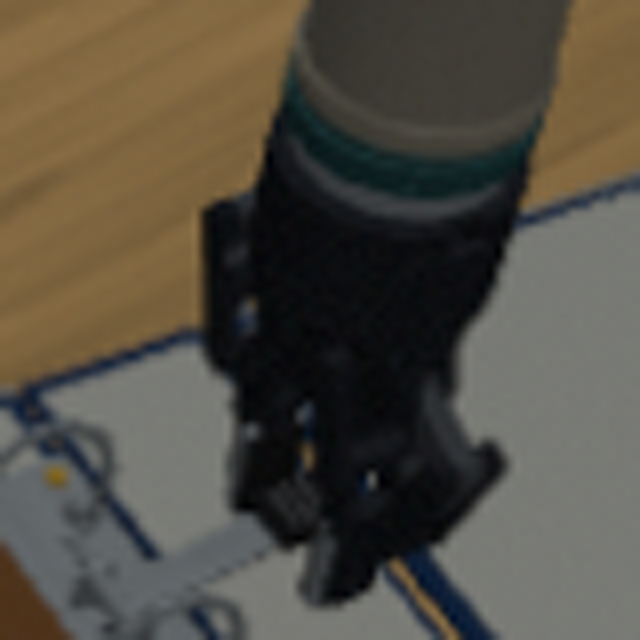

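```bash
python3 -m jog '[5,0.5,-1,0,0,0,5,0.5,-1,0,0,0]'; python3 -m jog '[0,0,0,0,0,0,0,0,0,0,0,0,0,0,0,0,0,0,0,0,0,0,0,0]' 0.85 20;python3 - <<'E'
from fit import *
s=get_state(); print(s["contact_force"],s["moment"],s["position"])
E
```

```text
clock: 3.58
position: [0.5137, 0.2154, 0.0334]
ee_rot: [-0.0, 0.768, 0.64, 0.0]
contact_force: [0.7, 0.6, -0.6]
width: 0.0386
clock: 4.08
position: [0.5125, 0.2153, 0.0331]
ee_rot: [-0.001, 0.769, 0.64, -0.001]
contact_force: [-3.6, 2.4, 5.5]
width: 0.0235
[-3.60929048  2.37294137  5.48844464] [ 0.56793615  0.5642236  -0.05229142] [0.5124953  0.21534758 0.0330958 ]
```

```bash
python3 - <<'E'
from fit import *
F=np.load("file.npy"); p=get_state()["position"]; c,s=np.cos(F[2]),np.sin(F[2]); d=p[:2]-F[:2]
x,y=(c*d[0]+s*d[1])*1e3,(-s*d[0]+c*d[1])*1e3; a,b=y-8,p[2]*1e3-18; print(x,y,a,b)
for th in (.03,.06,.1,.2,.3,.4,.5,.6,.7,.8,.9,1.,1.1,1.15,1.2): print(th,round(a*np.cos(th)-b*np.sin(th)-a,1),round(-(a*np.sin(th)+b*np.cos(th)-b),1))
E
python3 -m jog '[0,0,-2,0,0,0,-0.6,0,-4.4,0,0,0,-0.6,0,-4.4,0,0,0]'
```

```text
-0.2605971100642004 81.9607058670116 73.9607058670116 15.095803863754405
0.03 -0.5 -2.2
0.06 -1.0 -4.4
0.1 -1.9 -7.3
0.2 -4.5 -14.4
0.3 -7.8 -21.2
0.4 -11.7 -27.6
0.5 -16.3 -33.6
0.6 -21.4 -39.1
0.7 -27.1 -44.1
0.8 -33.3 -48.5
0.9 -39.8 -52.2
1.0 -46.7 -55.3
1.1 -53.9 -57.7
1.15 -57.5 -58.6
1.2 -61.2 -59.3
clock: 4.45
position: [0.5122, 0.2144, 0.0369]
ee_rot: [-0.001, 0.769, 0.64, -0.001]
contact_force: [-3.3, 3.6, -1.4]
width: 0.0234
```

```bash
python3 -m jog '[-1.3,0,-2.9,0,0,0,-3.9,0,-10,0,0,0,-7.2,0,-16.8,0,0,0,-11.1,0,-23.2,0,0,0,-15.7,0,-29.2,0,0,0]';python3 -m jog '[-5.1,0,-5.5,0,0,0,-10.8,0,-10.5,0,0,0,-17,0,-14.9,0,0,0,-23.5,0,-18.6,0,0,0,-23.5,0,-18.6,0,0,0]'; python3 - <<'E'
from fit import *
t=get_image("top"); s=get_image("scene")
crop(t,"t6",110,170,220,245,7); crop(s,"s6",370,40,470,140,6)
E
```

```text
clock: 5.08
position: [0.5091, 0.1978, 0.0664]
ee_rot: [-0.001, 0.768, 0.64, -0.002]
contact_force: [-5.2, -1.4, -0.9]
width: 0.0235
clock: 5.7
position: [0.5049, 0.1746, 0.0849]
ee_rot: [-0.001, 0.769, 0.64, -0.002]
contact_force: [-5.8, -1.7, -1.6]
width: 0.0235
```

View pics/t6.png

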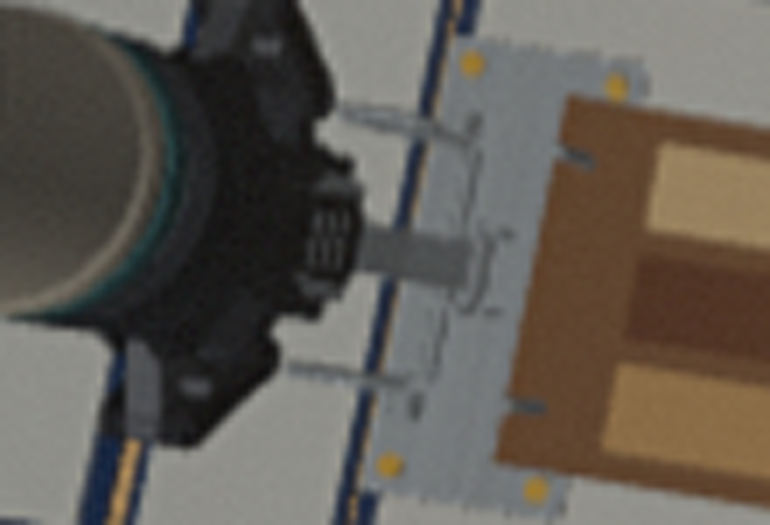

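View pics/s6.png

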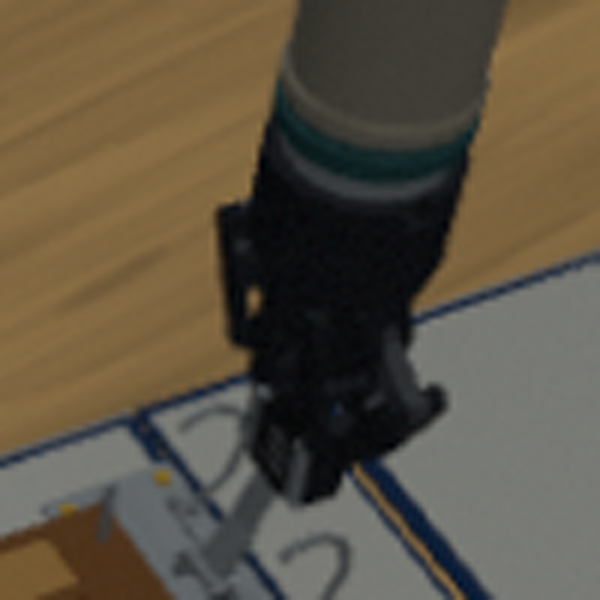

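```bash
python3 -m jog '[-6.9,0,-3.1,0,0,0,-14.1,0,-5.5,0,0,0,-17.7,0,-6.4,0,0,0,-17.7,0,-6.4,0,0,0]'; python3 -m jog '[0,0,0,0,0,0,0,0,0,0,0,0]' 0.65;  python3 - <<'E'
from fit import *
t=get_image("top"); s=get_image("scene")
crop(t,"t7",110,170,220,245,7); crop(s,"s7",370,40,470,140,6)
E
```

```text
clock: 6.3
position: [0.5018, 0.158, 0.091]
ee_rot: [-0.001, 0.769, 0.64, -0.001]
contact_force: [-5.0, 0.9, -4.0]
width: 0.0235
clock: 6.55
position: [0.5044, 0.1581, 0.0921]
ee_rot: [0.001, 0.768, 0.64, 0.001]
contact_force: [-0.8, -0.7, -0.9]
width: 0.0299
```

View pics/t7.png

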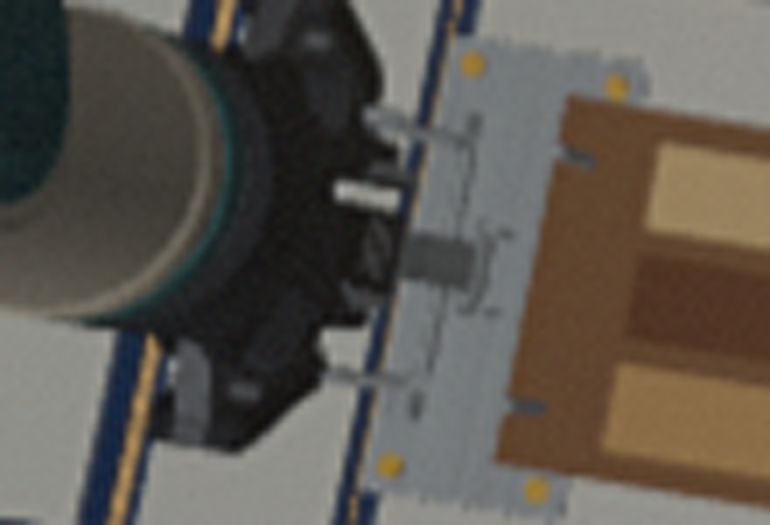

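View pics/s7.png

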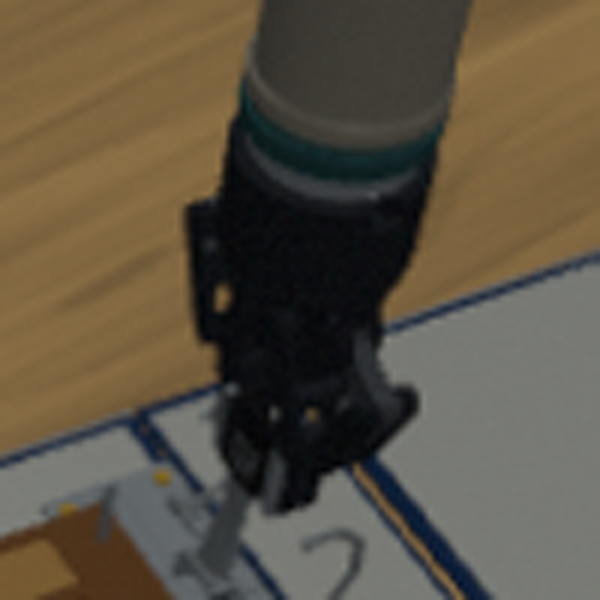

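```bash
python3 -m jog '[0,-2.4,0,0,0,0,0,-2.4,0,0,0,0]' 0.6; python3 -m jog '[0,0,-15,0,0,0,0,0,-45,0,0,0,0,0,-100,0,0,0,0,0,-130,0,0,0,0,0,-130,0,0,0]'; python3 - <<'E'
from fit import *
C=np.load("card.npy"); print(row((C[0],C[1],.2),np.degrees(C[2])))
t=get_image("top"); s=get_image("scene")
crop(t,"t8",110,160,240,260,6); crop(s,"s8",370,70,470,150,7)
E
```

```text
clock: 6.9
position: [0.501, 0.1589, 0.0918]
ee_rot: [-0.0, 0.768, 0.64, 0.0]
contact_force: [-0.8, 0.2, 0.4]
width: 0.034
clock: 7.52
position: [0.5026, 0.1591, 0.2254]
ee_rot: [0.001, 0.768, 0.64, 0.003]
contact_force: [0.5, 0.3, 0.8]
width: 0.0345
(array([-468. ,  105.2,   24.7]), array([ 0.22, -0.33, 64.65]))
```

View pics/s8.png

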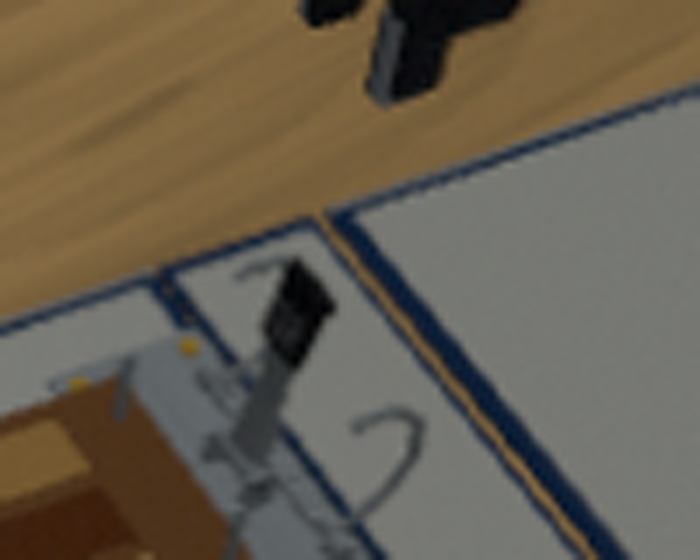

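View pics/t8.png

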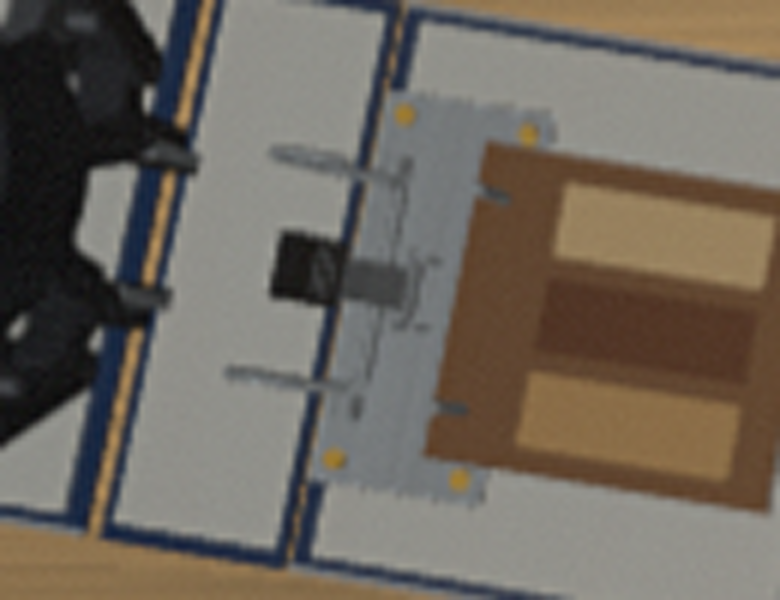

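```bash
python3 -m jog '[-468,105,25,0.2,-0.3,64.6,-468,105,25,0.2,-0.3,64.6,-468,105,25,0.2,-0.3,64.6,-468,105,25,0.2,-0.3,64.6,-468,105,25,0.2,-0.3,64.6,-468,105,25,0.2,-0.3,64.6,-468,105,25,0.2,-0.3,64.6,-468,105,25,0.2,-0.3,64.6,-468,105,25,0.2,-0.3,64.6,-468,105,25,0.2,-0.3,64.6]' 0.5; python3 - <<'E'
from fit import *
C=np.load("card.npy"); print(row((C[0],C[1],.075),np.degrees(C[2])))
E
```

```text
clock: 8.88
position: [0.5183, -0.3195, 0.1948]
ee_rot: [-0.001, 0.991, 0.13, -0.005]
contact_force: [-0.5, 0.3, 0.1]
width: 0.0431
(array([  4.2,   1.9, 119.8]), array([-0.24,  0.53,  0.02]))
```

```bash
python3 -m jog '[4,1.5,40,-0.2,0.5,0,4,1.5,80,-0.2,0.5,0,4,1.5,115,-0.2,0.5,0,4,1.5,120,-0.2,0.5,0,4,1.5,120,-0.2,0.5,0]' ; python3 - <<'E'
from fit import *
C=np.load("card.npy"); print(row((C[0],C[1],.024),np.degrees(C[2])))
t=get_image("top"); s=get_image("scene")
crop(t,"t9",343,150,423,233,7); crop(s,"s9",195,170,300,275,6)
E
```

```text
clock: 9.5
position: [0.5229, -0.3203, 0.0769]
ee_rot: [0.001, 0.991, 0.131, 0.001]
contact_force: [0.4, -0.8, -0.1]
width: 0.0425
(array([-1.3, -0.7, 52.9]), array([ 0.17, -0.09,  0.12]))
```

View pics/s9.png

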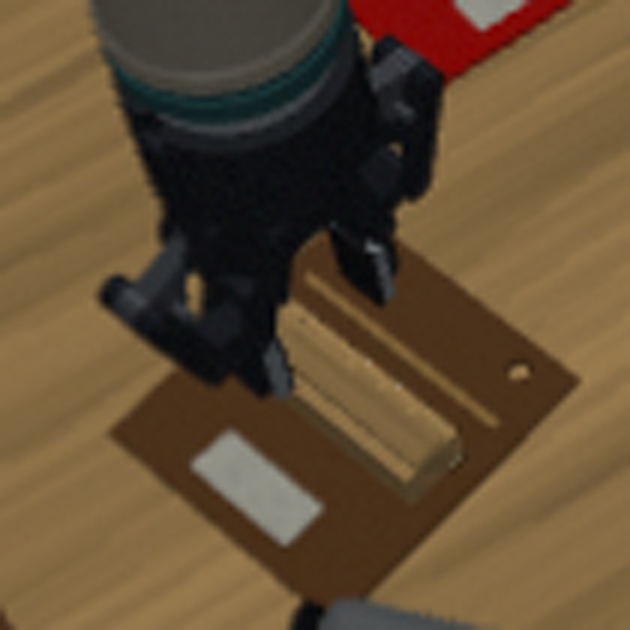

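View pics/t9.png

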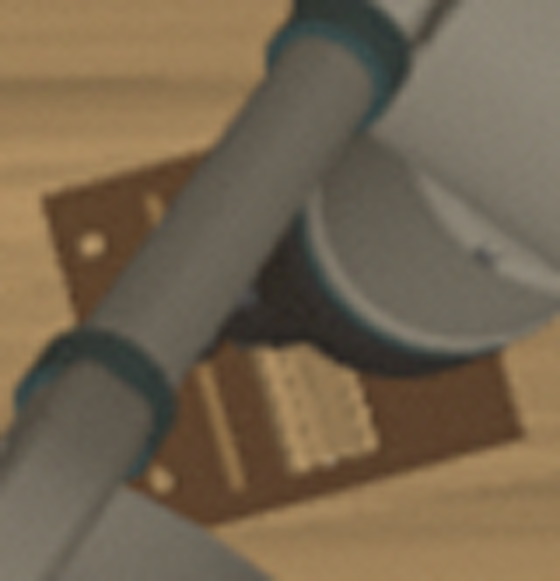

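```bash
python3 -m jog '[-1,-0.5,20,0,0,0,-1,-0.5,40,0,0,0,-1,-0.5,48,0,0,0,-1,-0.5,51,0,0,0,-1,-0.5,51,0,0,0]'; python3 -m jog '[0,0,0,0,0,0,0,0,0,0,0,0,0,0,0,0,0,0,0,0,0,0,0,0]' 0.9 25
```

```text
clock: 10.22
position: [0.5219, -0.3213, 0.026]
ee_rot: [0.002, 0.991, 0.13, 0.001]
contact_force: [-0.8, -0.0, -0.3]
width: 0.0427
clock: 10.72
position: [0.522, -0.3214, 0.0262]
ee_rot: [0.002, 0.991, 0.13, 0.001]
contact_force: [-0.1, 0.2, 4.6]
width: 0.0276
```

```bash
python3 -m jog '[0,0,-6,0,0,0,0,0,-30,0,0,0,0,0,-80,0,0,0,0,0,-110,0,0,0,0,0,-110,0,0,0]'; python3 - <<'E'
from fit import *
s=get_state();print(s["moment"],s["width"])
p=wf(0,-73,0); print(row((p[0],p[1],.15),-10.4),row((p[0],p[1],.15),-10.4+180))
t=get_image("top"); s=get_image("scene")
cv2.imwrite("pics/s10.png",s["frame"][:,:,::-1])
E
```

```text
clock: 11.35
position: [0.5225, -0.3217, 0.1378]
ee_rot: [0.003, 0.991, 0.13, 0.003]
contact_force: [0.5, -0.5, -0.4]
width: 0.0272
[-0.02182668  0.05232886 -0.00299929] 0.027248273822140942
(array([  63. , -381.1,  -14.6]), array([ 0.34, -0.34, 25.37])) (array([  63. , -381.1,  -14.6]), array([   0.47,    0.47, -154.63]))
```

View pics/s10.png

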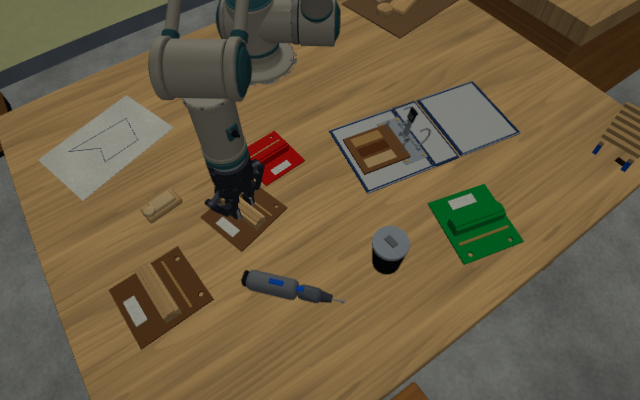

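```bash
python3 -m jog '[15,-60,-15,0.3,-0.3,6,25,-120,-15,0.3,-0.3,12,35,-180,-15,0.3,-0.3,18,45,-240,-15,0.3,-0.3,25.4,55,-300,-15,0.3,-0.3,25.4,60,-350,-15,0.3,-0.3,25.4,63,-375,-15,0.3,-0.3,25.4,63,-381,-15,0.3,-0.3,25.4,63,-381,-15,0.3,-0.3,25.4,63,-381,-15,0.3,-0.3,25.4]'; python3 - <<'E'
from fit import *
p=wf(0,-73,0); print(row((p[0],p[1],.1),-10.4))
t=get_image("top"); s=get_image("scene")
crop(t,"t11",130,140,270,245,5); crop(s,"s11",320,40,460,160,5.5)
E
```

```text
clock: 12.7
position: [0.4838, 0.0626, 0.1488]
ee_rot: [-0.001, 0.996, -0.091, -0.002]
contact_force: [-0.2, 0.4, -1.1]
width: 0.0275
(array([ 1.1, -0.4, 48.8]), array([-0.08,  0.26, -0.1 ]))
```

View pics/t11.png

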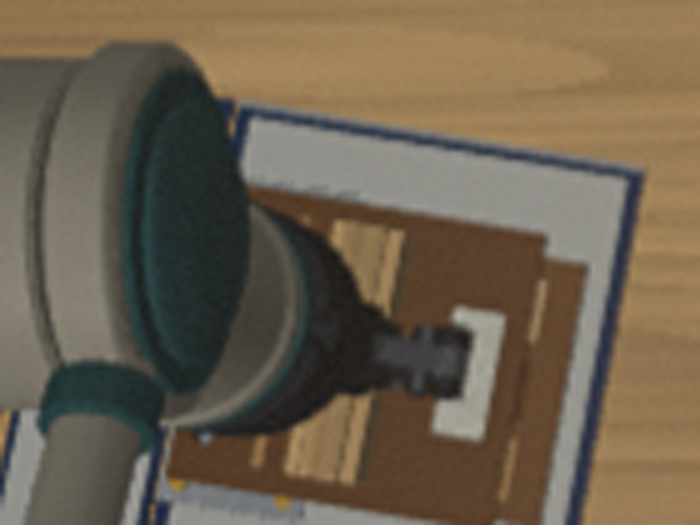

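View pics/s11.png

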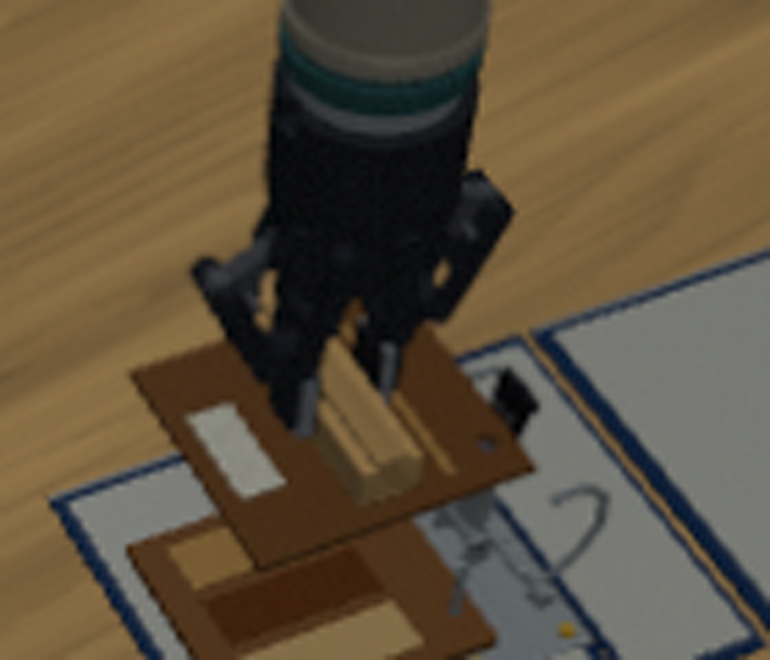

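```bash
python3 -m jog '[1,-0.4,30,-0.1,0.2,0,1,-0.4,55,-0.1,0.2,0,1,-0.4,65,-0.1,0.2,0,1,-0.4,65,-0.1,0.2,0]'; python3 - <<'E'
from fit import *
p=wf(0,-73,0); print(row((p[0],p[1],.1),-10.4))
t=get_image("top"); s=get_image("scene")
crop(t,"t12",150,165,240,245,8); crop(s,"s12",340,60,440,160,7)
crop(t,"t12b",155,210,185,240,20); crop(s,"s12b",390,120,425,150,20)
E
```

```text
clock: 13.3
position: [0.4844, 0.0636, 0.084]
ee_rot: [-0.0, 0.996, -0.091, -0.001]
contact_force: [-0.3, -0.2, -0.8]
width: 0.0276
(array([  0.4,   0.7, -16. ]), array([-0.  ,  0.09, -0.08]))
```

View pics/t12.png

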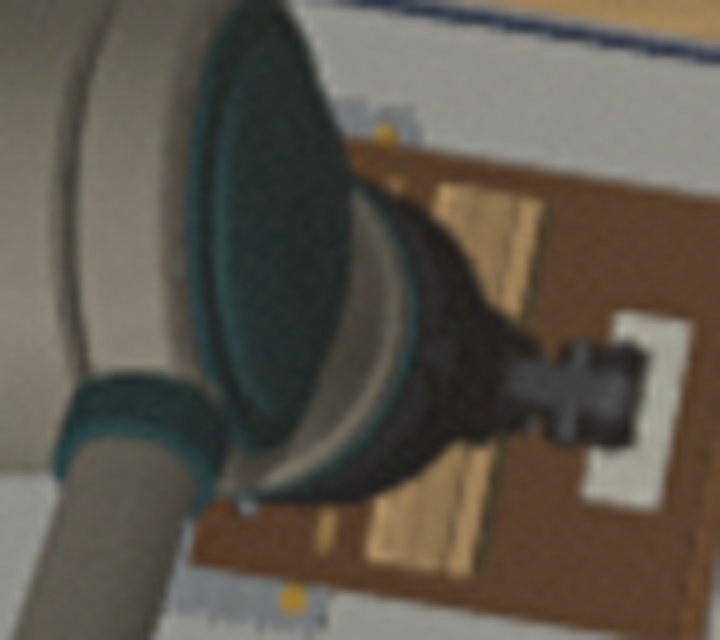

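View pics/s12.png

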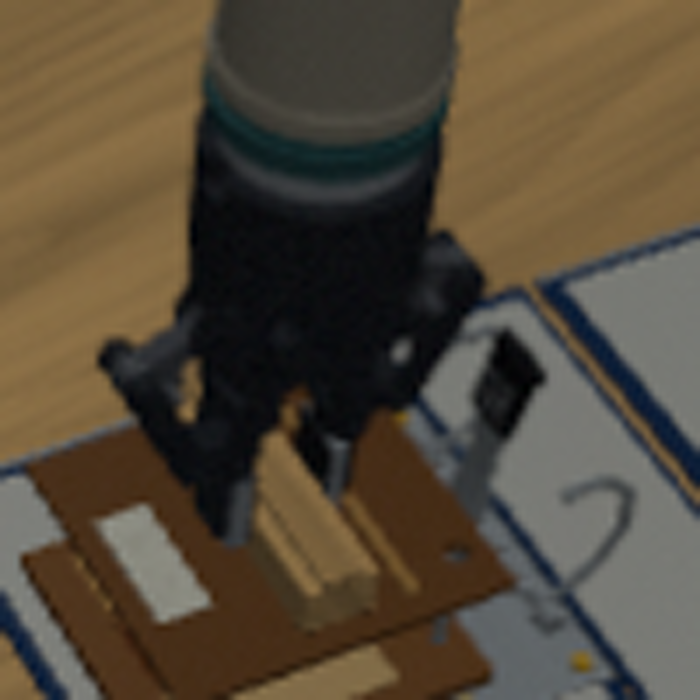

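View pics/t12b.png

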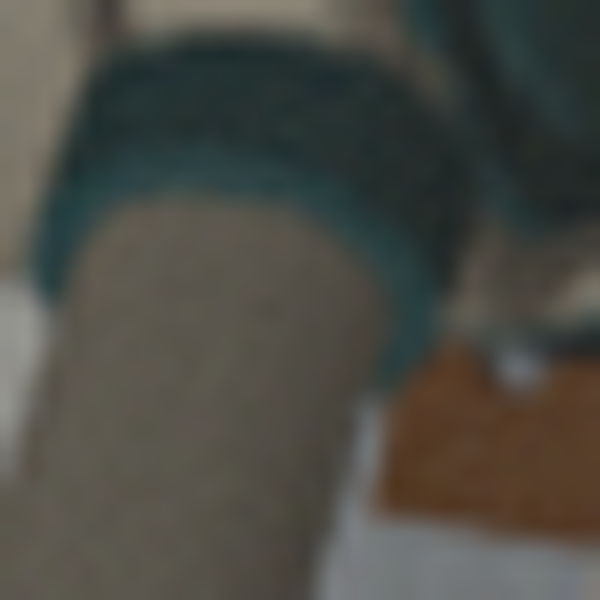

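View pics/s12b.png

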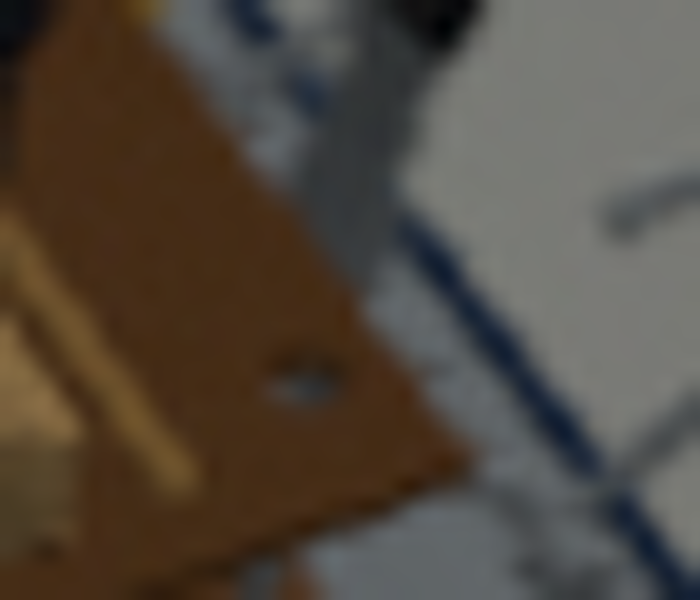

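```bash
python3 - <<'E'
import cv2,numpy as np
t=cv2.imread("pics/t8.png"); s=cv2.imread("pics/s8.png")
a=cv2.resize(t[160:220,460:530],None,fx=4,fy=4); b=cv2.resize(t[380:440,420:490],None,fx=4,fy=4)
c=cv2.resize(s[340:440,80:160],None,fx=3,fy=3);d=cv2.resize(s[460:560,200:280],None,fx=3,fy=3)
im=np.zeros((560,560,3),np.uint8); im[:240,:280]=a; im[:240,280:560]=b; im[250:550,:240]=c; im[250:550,280:520]=d
cv2.imwrite("pics/posts.png",im)
E
```

```text
(no output)
```

View pics/posts.png

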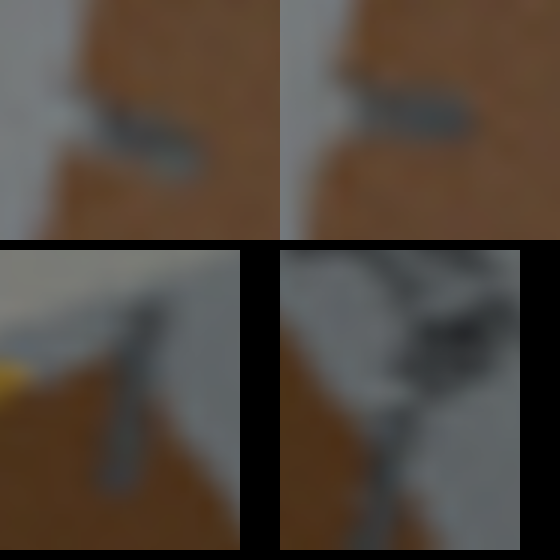

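```bash
python3 - <<'E'
from fit import *
t=get_image("top"); s=get_image("scene"); st=get_state(); print(st["position"])
w,x,y,z=st["ee_rot"]; X=R.from_quat([x,y,z,w]).apply([1,0,0]); print("yaw",np.degrees(np.arctan2(X[1],X[0])), R.from_quat([x,y,z,w]).as_matrix()[:,2])
zt=.062
print("near hole top",onz(t,[un((517,365),20,155,210)],zt)); print("far hole scene",onz(s,[un((303,382),20,390,120)],zt))
print("near post top-cam",onz(t,[(182.8,227.8)],.048),onz(t,[(187.9,228.4)],.013)); print("far post topcam",onz(t,[(190.2,191.2)],.048),onz(t,[(195,193.5)],.013))
print("near post scene",onz(s,[(388.6,121.2)],.048),onz(s,[(387.1,130)],.013)); print("far post scene",onz(s,[(404.5,142.9)],.048))
print("F",wf(-40,-20,48),wf(40,-20,48))
# scene corners
us=un([(20,468),(517,582),(457,552),(378,577)],7,340,60)
print("scene corners at .062 : ",onz(s,us,.062))
ut=un([(190,565),(720,200),(250,503)],8,150,165); print("top",onz(t,ut,.062))
p=st["position"]; a=np.arctan2(X[1],X[0])
for n,c in(("near",(-40,53)),("far",(40,53)),("-60,65",(-60,65)),("60,65",(60,65)),("-60,-65",(-60,-65))):
    print(n,p[0]+(np.cos(a)*c[0]-np.sin(a)*c[1])/1e3,p[1]+(np.sin(a)*c[0]+np.cos(a)*c[1])/1e3)
E
```

```text
[0.4853743  0.06393039 0.08522634]
yaw -10.444620214566145 [ 1.65541040e-03  3.28951710e-04 -9.99998576e-01]
near hole top [[0.45277482 0.12295257 0.062     ]]
far hole scene [[0.53456418 0.10502431 0.062     ]]
near post top-cam [[0.45311437 0.12206966 0.048     ]] [[0.45278483 0.12129845 0.013     ]]
far post topcam [[0.53217725 0.1072855  0.048     ]] [[0.53098474 0.10646712 0.013     ]]
near post scene [[0.45910647 0.11944703 0.048     ]] [[0.45777784 0.12047843 0.013     ]]
far post scene [[0.53667938 0.10521192 0.048     ]]
F [0.4550039  0.12223504 0.048     ] [0.53368977 0.10779435 0.048     ]
scene corners at .062 :  [[0.41576856 0.0059544  0.062     ]
 [0.55648317 0.11373067 0.062     ]
 [0.53434638 0.10579379 0.062     ]
 [0.52720397 0.07624993 0.062     ]]
top [[ 0.43740646  0.13761915  0.062     ]
 [ 0.53210071 -0.0022968   0.062     ]
 [ 0.45347146  0.122038    0.062     ]]
near 0.45564518599088816 0.12330361241911139
far 0.5343196331697262 0.10880080713515944
-60,65 0.4381519949887714 0.13873048081692507
60,65 0.5561636657570285 0.11697627289099717
-60,-65 0.4145849364023495 0.01088450415131327
```

```bash
python3 -m jog '[0,0.6,5,0,0,0,0,0.6,8,0,0,0,0,0.6,8,0,0,0]'; python3 - <<'E'
from fit import *
t=get_image("top"); s=get_image("scene")
a=t["frame"][215:240,165:195,::-1];b=s["frame"][125:155,390:420,::-1]
cv2.imwrite("pics/h1.png",np.hstack([cv2.resize(a,(400,333),interpolation=cv2.INTER_CUBIC),cv2.resize(b,(333,333),interpolation=cv2.INTER_CUBIC)]))
E
```

```text
clock: 13.88
position: [0.4841, 0.0635, 0.076]
ee_rot: [-0.0, 0.996, -0.091, -0.001]
contact_force: [0.4, 0.2, -0.4]
width: 0.0273
```

View pics/h1.png

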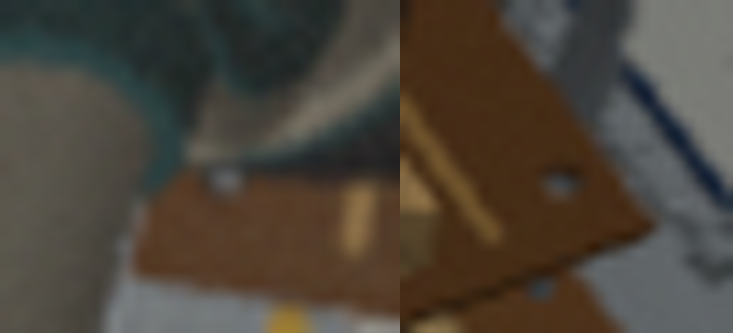

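```bash
python3 - <<'E'
from fit import *
t=get_image("top"); s=get_image("scene"); print(get_state()["position"])
for d,q,o in((t,(-40,-20),(182.8,227.8)),(s,(40,-20),(404.5,142.9))):
    a=proj(d,[wf(*q,48),wf(*q,54)]); print(a.tolist(),"expect hole at",o+a[1]-a[0])
    p=wf(*q,54); J=(proj(d,[p+[.001,0,0],p+[0,.001,0],p+[0,0,.001]])-proj(d,[p])); print(J)
E
python3 - <<'E'
import sys; sys.path.insert(0,'.')
from fit import *
t=get_image("top"); s=get_image("scene")
a=t["frame"][222:234,174:190,::-1];b=s["frame"][134:148,396:412,::-1]
cv2.imwrite("pics/h2.png",np.hstack([cv2.resize(a,(400,300),interpolation=cv2.INTER_NEAREST),cv2.resize(b,(343,300),interpolation=cv2.INTER_NEAREST)]))
E
```

```text
[0.48448747 0.06348268 0.0763374 ]
[[182.73701247356678, 226.9214599621701], [181.88491957789026, 226.8335887718125]] expect hole at [181.9479071  227.71212881]
[[ 0.00754336 -0.46858458]
 [-0.46821325  0.00867326]
 [-0.14310132 -0.01475757]]
[[404.4973552441548, 141.66421874794074], [404.84170538588626, 140.05875590828725]] expect hole at [404.84435014 141.29453716]
[[ 0.27036223  0.25654505]
 [ 0.31139009 -0.18147643]
 [ 0.05768184 -0.26899826]]
```

View pics/h2.png

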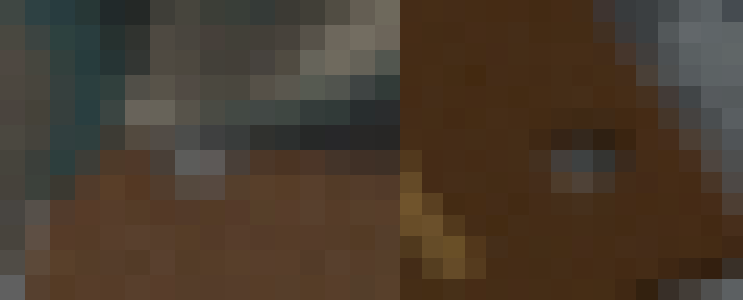

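```bash
python3 -m jog '[0,0,2,0,0,0,0,0,4,0,0,0]'; python3 -m jog '[0,0,1.5,0,0,0,0,0,3,0,0,0]'
```

```text
clock: 14.42
position: [0.4844, 0.0634, 0.0722]
ee_rot: [-0.0, 0.996, -0.091, -0.0]
contact_force: [-0.1, -0.0, -1.0]
width: 0.0278
clock: 14.68
position: [0.4844, 0.0635, 0.0692]
ee_rot: [-0.0, 0.996, -0.091, -0.0]
contact_force: [0.1, 0.9, -0.0]
width: 0.0271
```

```bash
python3 -m jog '[0,0,1.5,0,0,0,0,0,3,0,0,0]'; python3 -m jog '[0,0,2,0,0,0,0,0,4,0,0,0]'; python3 - <<'E'
from fit import *
t=get_image("top"); s=get_image("scene"); print(get_state()["moment"])
a=t["frame"][215:240,165:195,::-1];b=s["frame"][125:155,390:420,::-1]
cv2.imwrite("pics/h3.png",np.hstack([cv2.resize(a,(400,333),interpolation=cv2.INTER_CUBIC),cv2.resize(b,(333,333),interpolation=cv2.INTER_CUBIC)]))
E
```

```text
clock: 14.92
position: [0.4844, 0.0635, 0.0662]
ee_rot: [-0.0, 0.996, -0.091, -0.0]
contact_force: [-0.1, -0.5, -1.3]
width: 0.0272
clock: 15.18
position: [0.4844, 0.0635, 0.0622]
ee_rot: [-0.0, 0.996, -0.091, -0.0]
contact_force: [-0.2, -0.4, -0.6]
width: 0.0275
[-0.01215569 -0.02938074 -0.00095715]
```

View pics/h3.png

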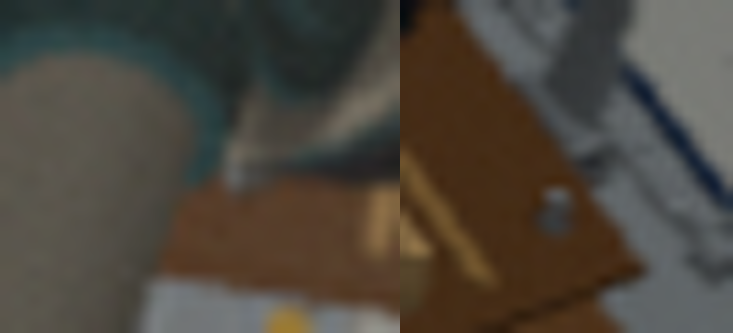

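The far post tip now shows through its hole, crop (556,190), with no contact force. I keep lowering the card.

```bash
python3 -m jog '[0,0,3,0,0,0,0,0,6,0,0,0,0,0,9,0,0,0]'; python3 -m jog '[0,0,3,0,0,0,0,0,6,0,0,0,0,0,9,0,0,0]'; python3 -m jog '[0,0,1,0,0,0,0,0,2,0,0,0,0,0,3,0,0,0]'
```

```text
clock: 15.65
position: [0.4843, 0.0635, 0.0531]
ee_rot: [-0.0, 0.996, -0.091, -0.0]
contact_force: [-0.8, -0.2, -0.1]
width: 0.0273
clock: 16.02
position: [0.4844, 0.0635, 0.0441]
ee_rot: [-0.0, 0.996, -0.091, -0.0]
contact_force: [-0.3, 0.3, -1.0]
width: 0.0272
clock: 16.4
position: [0.4845, 0.0635, 0.0413]
ee_rot: [-0.0, 0.996, -0.091, -0.0]
contact_force: [0.1, -0.1, -0.5]
width: 0.0277
```

```bash
python3 -m jog '[0,0,0.7,0,0,0,0,0,1.4,0,0,0]'; python3 -m jog '[0,0,0.5,0,0,0,0,0,1,0,0,0]'
```

```text
clock: 16.65
position: [0.4844, 0.0635, 0.0399]
ee_rot: [-0.0, 0.996, -0.091, -0.0]
contact_force: [-0.5, -0.4, -0.5]
width: 0.0277
clock: 16.9
position: [0.4844, 0.0635, 0.0391]
ee_rot: [-0.0, 0.996, -0.091, -0.0]
contact_force: [-2.3, 1.0, 4.7]
width: 0.0271
```

```bash
python3 -m jog '[0,0,0,0,0,0,0,0,0,0,0,0]' 0.5; python3 -m jog '[0,0,-10,0,0,0,0,0,-40,0,0,0,0,0,-90,0,0,0,0,0,-150,0,0,0,0,0,-150,0,0,0]'; python3 - <<'E'
from fit import *
t=get_image("top"); s=get_image("scene"); print(row(wf(0,60,150),79.6))
crop(t,"t13",130,150,270,250,5.5); crop(s,"s13",330,60,450,180,6)
E
```

```text
clock: 17.15
position: [0.4845, 0.0635, 0.0389]
ee_rot: [-0.0, 0.996, -0.091, -0.0]
contact_force: [-0.3, 1.3, -0.1]
width: 0.0426
clock: 17.77
position: [0.4879, 0.0634, 0.1945]
ee_rot: [-0.001, 0.996, -0.091, 0.006]
contact_force: [0.0, 0.0, -0.5]
width: 0.0422
(array([   0.3, -132.5,   39.9]), array([ 4.000e-02, -9.000e-02, -9.003e+01]))
```

View pics/t13.png

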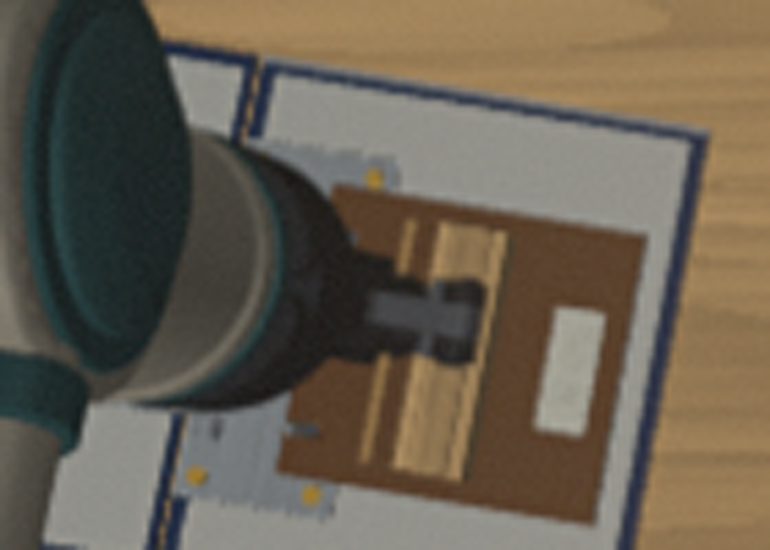

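View pics/s13.png

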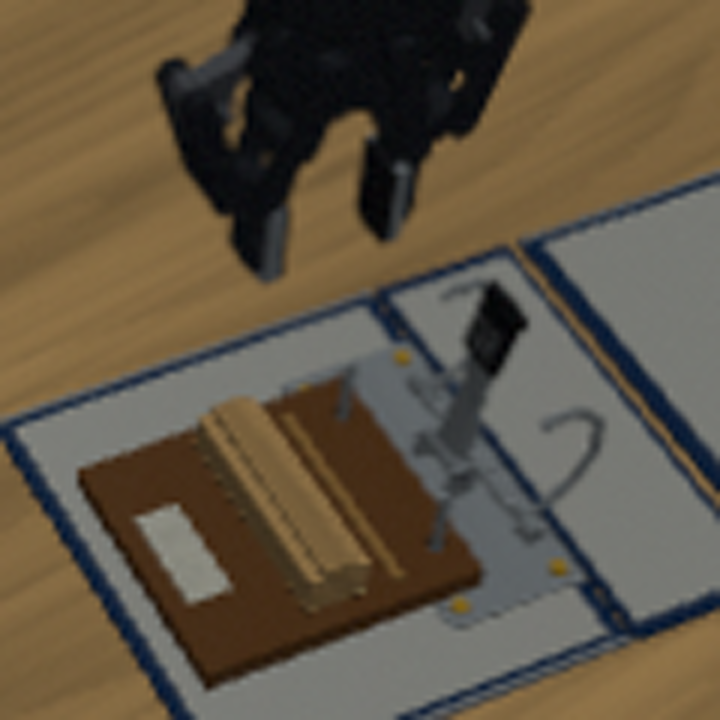

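```bash
python3 -m jog '[0,-10,0,0,0,-10,0,-30,0,0,0,-20,0,-50,0,0,0,-30,0,-70,0,0,0,-40,0,-90,0,0,0,-50,0,-92,0,0,0,-60,0,-92,0,0,0,-70,0,-92,0,0,0,-80,0,-92,0,0,0,-90,0,-92,0,0,0,-90]' 0.55 20; python3 - <<'E'
from fit import *
print(row(wf(-0.6,20.8,125),79.6),row(wf(-0.6,20.8,90),79.6))
E
```

```text
clock: 19.12
position: [0.5, 0.1537, 0.1872]
ee_rot: [-0.001, 0.769, 0.639, -0.002]
contact_force: [0.3, 0.8, -0.6]
width: 0.0383
(array([ 1.8,  1.1, 62.2]), array([-0.23,  0.06, -0.15])) (array([ 1.9,  1.2, 97.2]), array([-0.23,  0.06, -0.15]))
```

```bash
python3 -m jog '[1.8,1.1,30,-0.2,0,-0.1,1.8,1.1,55,-0.2,0,-0.1,1.8,1.1,62,-0.2,0,-0.1,1.8,1.1,62,-0.2,0,-0.1]'; python3 - <<'E'
from fit import *
t=get_image("top"); s=get_image("scene");print(row(wf(-0.6,20.8,90),79.6))
crop(t,"t14",110,160,240,260,5.5); crop(s,"s14",350,40,470,140,6)
E
```

```text
clock: 19.62
position: [0.5022, 0.1554, 0.1264]
ee_rot: [0.001, 0.768, 0.64, 0.0]
contact_force: [0.1, 0.2, 0.0]
width: 0.0383
(array([-0.7, -2.1, 37.6]), array([ 0.24, -0.04,  0.02]))
```

View pics/t14.png

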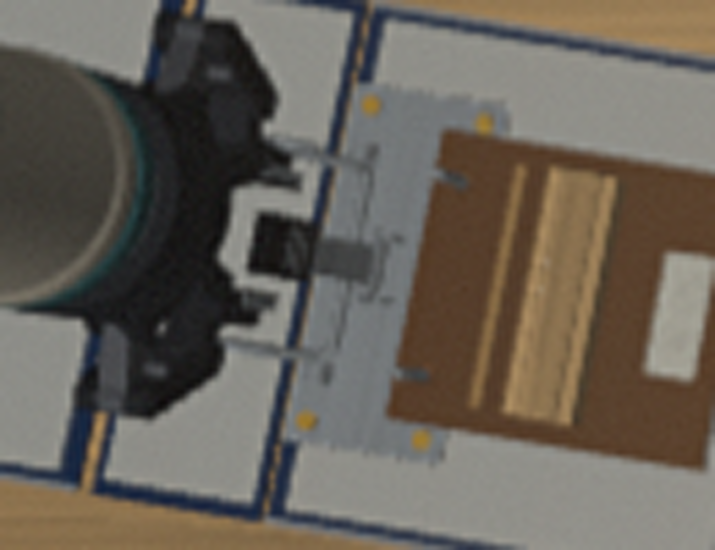

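View pics/s14.png

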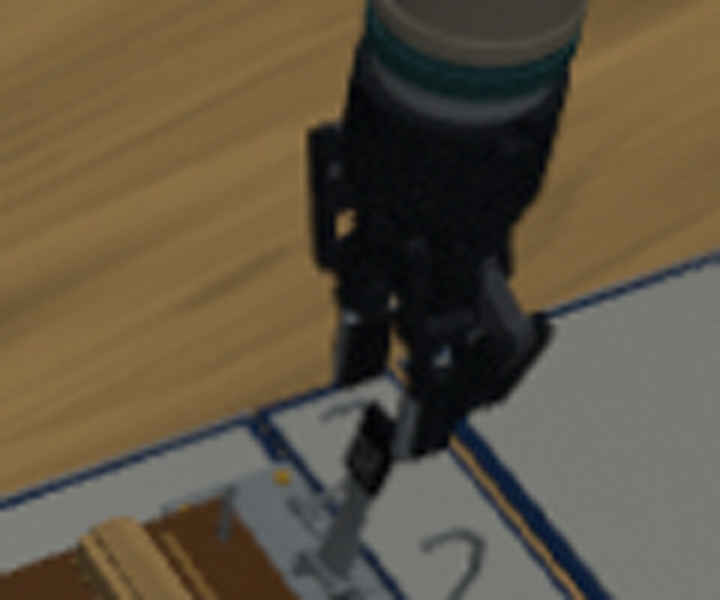

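```bash
python3 -m jog '[-0.7,-2,15,0.2,0,0,-0.7,-2,30,0.2,0,0,-0.7,-2,38,0.2,0,0,-0.7,-2,38,0.2,0,0]'; python3 - <<'E'
from fit import *
t=get_image("top"); s=get_image("scene");print(row(wf(-0.6,20.8,90),79.6))
crop(t,"t15",110,160,240,260,5.5); crop(s,"s15",350,40,470,140,6)
E
```

```text
clock: 20.23
position: [0.4999, 0.155, 0.0879]
ee_rot: [-0.001, 0.768, 0.64, -0.001]
contact_force: [-0.4, -0.2, 0.1]
width: 0.0384
(array([ 0.2,  0.4, -1.1]), array([-0.02, -0.02,  0.06]))
```

View pics/t15.png

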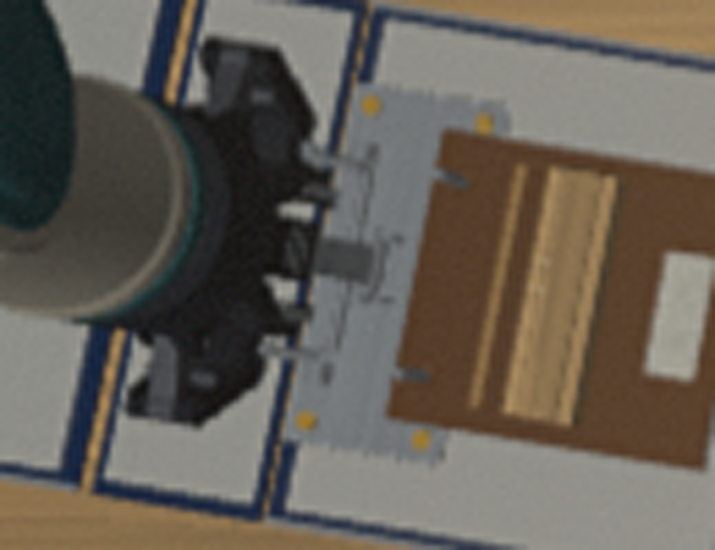

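View pics/s15.png

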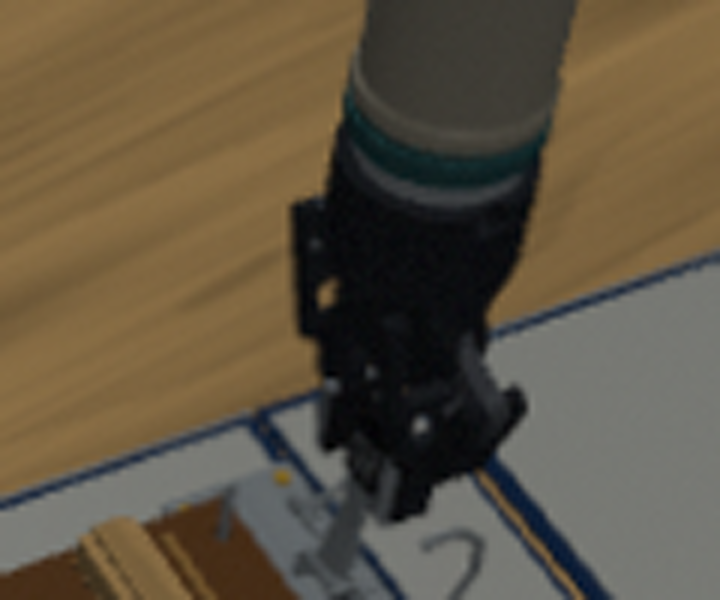

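```bash
python3 -m jog '[0,0,0,0,0,0,0,0,0,0,0,0,0,0,0,0,0,0,0,0,0,0,0,0]' 0.85 20; python3 - <<'E'
from fit import *
F=np.load("file.npy"); p=get_state()["position"]; c,s=np.cos(F[2]),np.sin(F[2]); d=p[:2]-F[:2]
x,y=(c*d[0]+s*d[1])*1e3,(-s*d[0]+c*d[1])*1e3; a,b=y-8,p[2]*1e3-18; print(x,y,a,b,np.hypot(a,b))
for th in np.arange(-.1,-1.25,-.1): print(round(th,2),round(a*np.cos(th)-b*np.sin(th)-a,1),round(-(a*np.sin(th)+b*np.cos(th)-b),1))
E
```

```text
clock: 20.82
position: [0.5007, 0.1553, 0.0893]
ee_rot: [-0.0, 0.768, 0.641, 0.0]
contact_force: [-1.1, 0.1, 3.1]
width: 0.0233
-0.983417228607912 20.736010754081867 12.736010754081867 71.29562085924243 72.42424679368736
-0.1 7.1 1.6
-0.2 13.9 4.0
-0.3 20.5 6.9
-0.4 26.8 10.6
-0.5 32.6 14.8
-0.6 38.0 19.6
-0.7 42.9 25.0
-0.8 47.3 30.8
-0.9 51.0 37.0
-1.0 54.1 43.5
-1.1 56.6 50.3
-1.2 58.3 57.3
```

```bash
python3 -m jog '[3.5,0,0.7,0,0,0,7.1,0,1.6,0,0,0,10.5,0,2.7,0,0,0,13.9,0,4,0,0,0]'; python3 -m jog '[3.4,0,1.4,0,0,0,6.6,0,2.9,0,0,0,9.8,0,4.7,0,0,0,12.9,0,6.6,0,0,0]'
```

```text
clock: 21.32
position: [0.5028, 0.1671, 0.0857]
ee_rot: [0.001, 0.767, 0.641, -0.001]
contact_force: [-2.2, -5.8, 7.9]
width: 0.0233
clock: 21.82
position: [0.5053, 0.18, 0.0793]
ee_rot: [0.001, 0.768, 0.641, -0.001]
contact_force: [-1.6, -4.6, 8.7]
width: 0.0238
```

```bash
python3 -m jog '[2.9,0,2.1,0,0,0,5.8,0,4.2,0,0,0,8.5,0,6.6,0,0,0,11.2,0,9,0,0,0]'; python3 -m jog '[2.5,0,2.7,0,0,0,4.9,0,5.4,0,0,0,7.1,0,8.3,0,0,0,9.3,0,11.2,0,0,0]'; python3 - <<'E'
from fit import *
t=get_image("top"); s=get_image("scene")
crop(t,"t16",110,160,240,260,5.5); crop(s,"s16",350,40,470,140,6)
E
```

```text
clock: 22.32
position: [0.5075, 0.1916, 0.0705]
ee_rot: [0.001, 0.768, 0.641, -0.0]
contact_force: [-1.4, -3.8, 9.2]
width: 0.0234
clock: 22.82
position: [0.5094, 0.2015, 0.0595]
ee_rot: [0.0, 0.768, 0.641, 0.0]
contact_force: [-2.7, -1.4, 12.0]
width: 0.0235
```

View pics/s16.png

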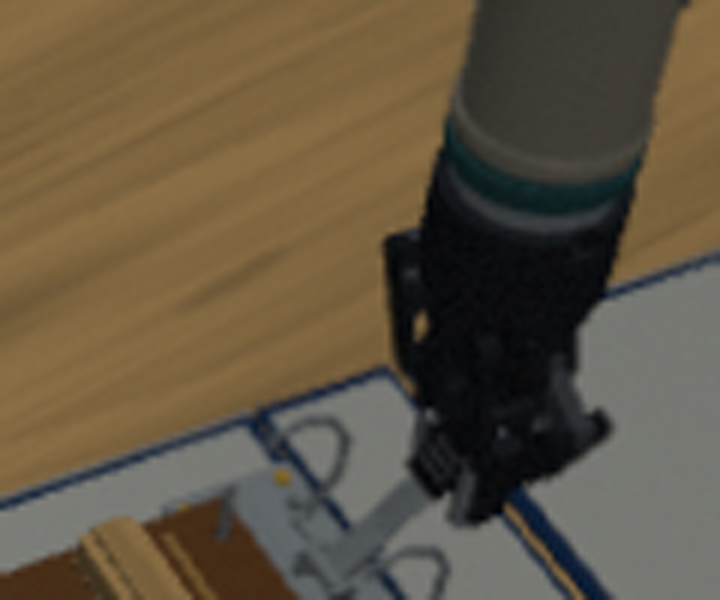

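View pics/t16.png

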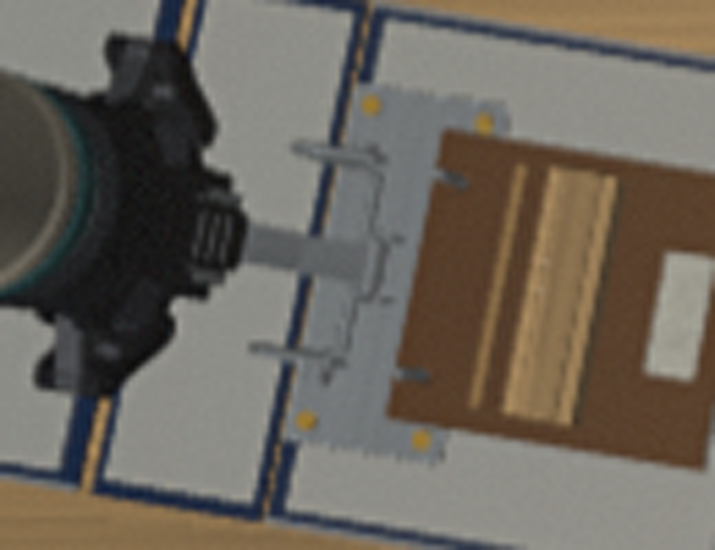

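```bash
python3 -m jog '[0,0,0,0,0,0]'; python3 -m jog '[0.8,0,1.5,0,0,0,0.8,0,1.5,0,0,0]'
```

```text
clock: 23.05
position: [0.5094, 0.2017, 0.0593]
ee_rot: [0.0, 0.768, 0.641, 0.0]
contact_force: [-1.6, -0.5, 8.3]
width: 0.0232
clock: 23.3
position: [0.5097, 0.2026, 0.058]
ee_rot: [0.0, 0.768, 0.641, 0.001]
contact_force: [-1.9, -0.2, 9.8]
width: 0.0234
```

```bash
python3 -m jog '[0.9,0,1.4,0,0,0,1.7,0,2.8,0,0,0,2.5,0,4.2,0,0,0,3.4,0,5.7,0,0,0,3.4,0,5.7,0,0,0]'; python3 -m jog '[0.8,0,1.6,0,0,0,1.6,0,3.2,0,0,0,2.4,0,4.9,0,0,0,3.1,0,6.5,0,0,0,3.1,0,6.5,0,0,0]'
```

```text
clock: 23.92
position: [0.5104, 0.2062, 0.0524]
ee_rot: [0.0, 0.768, 0.641, 0.001]
contact_force: [-1.5, -0.2, 10.0]
width: 0.0236
clock: 24.55
position: [0.511, 0.2096, 0.046]
ee_rot: [-0.0, 0.768, 0.64, 0.001]
contact_force: [-2.7, 1.4, 11.0]
width: 0.0236
```

```bash
python3 -m jog '[0.5,0,1.4,0,0,0,1,0,2.8,0,0,0,1.5,0,4.2,0,0,0,1.5,0,4.2,0,0,0]'; python3 -m jog '[0.4,0,1.3,0,0,0,0.8,0,2.6,0,0,0,0.8,0,2.6,0,0,0]'
```

```text
clock: 25.05
position: [0.5115, 0.2114, 0.0419]
ee_rot: [-0.0, 0.768, 0.64, 0.002]
contact_force: [-3.2, 1.8, 11.8]
width: 0.0234
clock: 25.42
position: [0.5116, 0.2124, 0.0393]
ee_rot: [-0.0, 0.768, 0.64, 0.002]
contact_force: [-2.3, 3.3, 11.6]
width: 0.0234
```

```bash
python3 -m jog '[0.3,0,1,0,0,0,0.5,0,2,0,0,0,0.5,0,2,0,0,0]'; python3 -m jog '[0.2,0,0.8,0,0,0,0.4,0,1.6,0,0,0,0.4,0,1.6,0,0,0]'; python3 -c "
from rig import *
print(get_state()['moment'])"
```

```text
clock: 25.8
position: [0.5118, 0.2131, 0.0373]
ee_rot: [-0.0, 0.768, 0.64, 0.002]
contact_force: [-1.7, 2.5, 11.6]
width: 0.0235
clock: 26.18
position: [0.5119, 0.2136, 0.0358]
ee_rot: [-0.0, 0.768, 0.64, 0.002]
contact_force: [-2.0, 3.8, 11.6]
width: 0.0235
[ 0.35863737  0.34968112 -0.06975865]
```

```bash
python3 -m jog '[0.1,0,0.8,0,0,0,0.1,0,0.8,0,0,0]'; python3 -m jog '[0.1,0,0.6,0,0,0,0.1,0,0.6,0,0,0]'
```

```text
clock: 26.42
position: [0.5119, 0.2138, 0.0351]
ee_rot: [-0.0, 0.768, 0.64, 0.002]
contact_force: [-2.9, 3.7, 11.0]
width: 0.0233
clock: 26.68
position: [0.512, 0.2139, 0.0345]
ee_rot: [-0.0, 0.768, 0.64, 0.002]
contact_force: [-1.7, 5.1, 11.0]
width: 0.0231
```

```bash
python3 -m jog '[0.1,0,0.5,0,0,0,0.1,0,0.5,0,0,0]'
```

```text
clock: 26.92
position: [0.512, 0.2141, 0.034]
ee_rot: [-0.0, 0.768, 0.64, 0.002]
contact_force: [-2.2, 4.1, 11.8]
width: 0.0235
```

```bash
python3 -m jog '[0,0,0,0,-0.7,0,0,0,0,0,-0.7,0]';python3 -c "
from rig import *
print(get_state()['moment'])"; python3 -m jog '[0,0,0,0,-0.7,0,0,0,0,0,-0.7,0]';python3 -c "
from rig import *
print(get_state()['moment'])"
```

```text
clock: 27.18
position: [0.512, 0.214, 0.0339]
ee_rot: [0.004, 0.768, 0.64, -0.003]
contact_force: [-2.7, 3.8, 11.1]
width: 0.0232
[ 0.32216645  0.35536143 -0.06453147]
clock: 27.42
position: [0.5119, 0.2139, 0.0337]
ee_rot: [0.008, 0.768, 0.64, -0.008]
contact_force: [-2.4, 4.7, 10.3]
width: 0.0233
[ 0.34999093  0.33058675 -0.03722917]
```

```bash
python3 - <<'E'
from fit import *
t=get_image("top"); s=get_image("scene")
crop(t,"t17",130,165,220,245,8); crop(s,"s17",370,80,460,170,7)
E
```

```text
(no output)
```

View pics/s17.png

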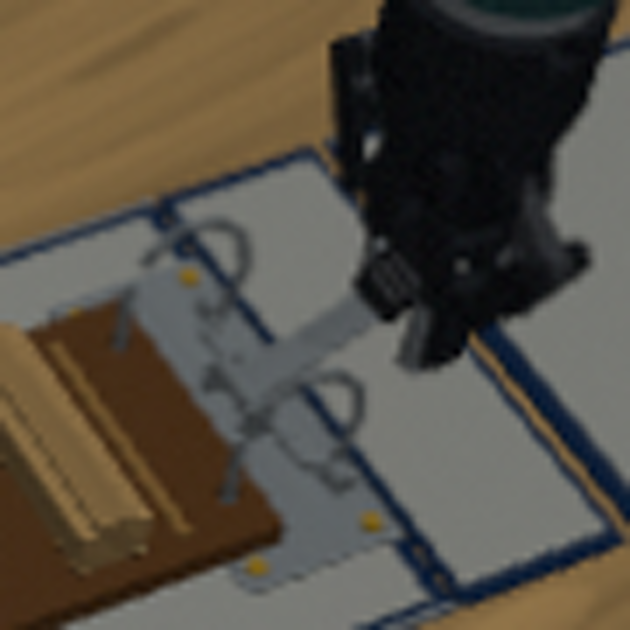

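View pics/t17.png

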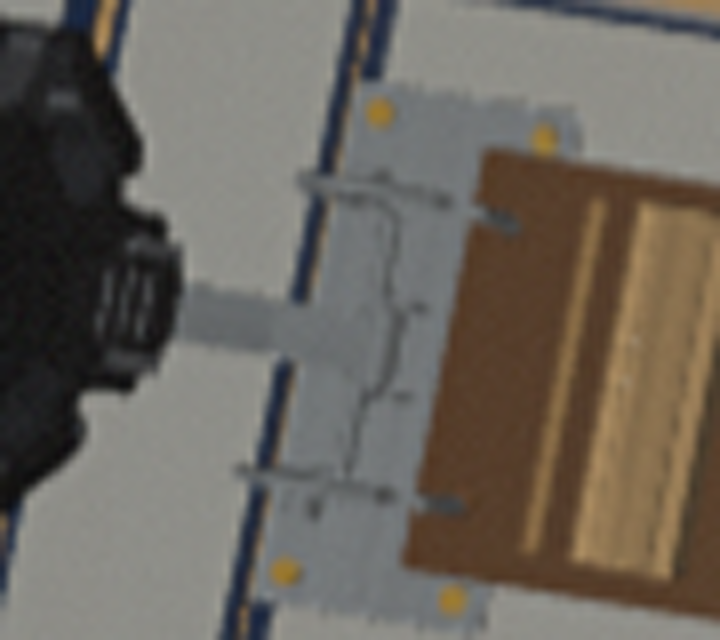

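Force stays around 11 N and the scene picture shows the arch tips (150,262) still off the posts (130,300). So the pads slipped down the tab and the lever is only at about 0.3. I'll guide it back open, then regrip more firmly and turn the tool with the lever.

```bash
python3 -m jog '[-3.8,0,-6.2,0,0.7,0,-8.2,0,-12,0,1.4,0,-13,0,-17.3,0,1.4,0,-18.4,0,-22.1,0,1.4,0,-24.3,0,-26.4,0,1.4,0,-30.6,0,-30,0,1.4,0,-37.1,0,-33,0,1.4,0,-44,0,-35.3,0,1.4,0,-44,0,-35.3,0,1.4,0]'; python3 - <<'E'
from fit import *
t=get_image("top"); s=get_image("scene")
crop(t,"t18",130,165,220,245,8); crop(s,"s18",370,50,460,140,7)
E
```

```text
clock: 28.65
position: [0.5031, 0.1687, 0.0686]
ee_rot: [0.0, 0.768, 0.64, -0.001]
contact_force: [-0.8, -0.6, 5.6]
width: 0.0236
```

View pics/s18.png

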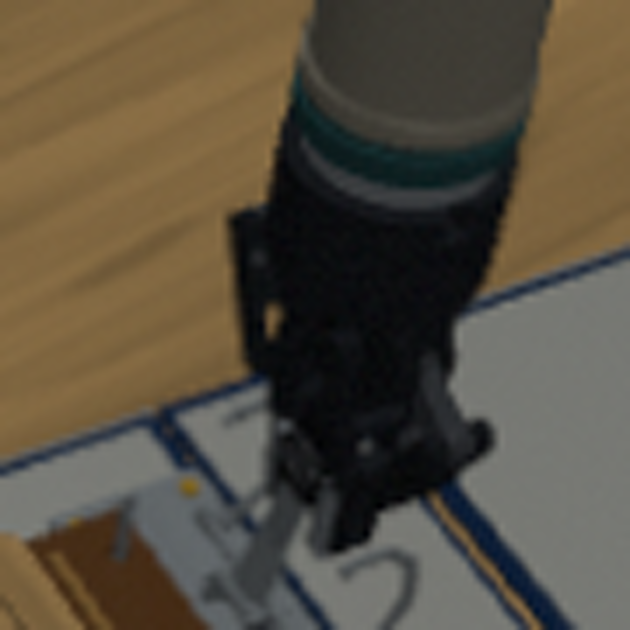

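View pics/t18.png

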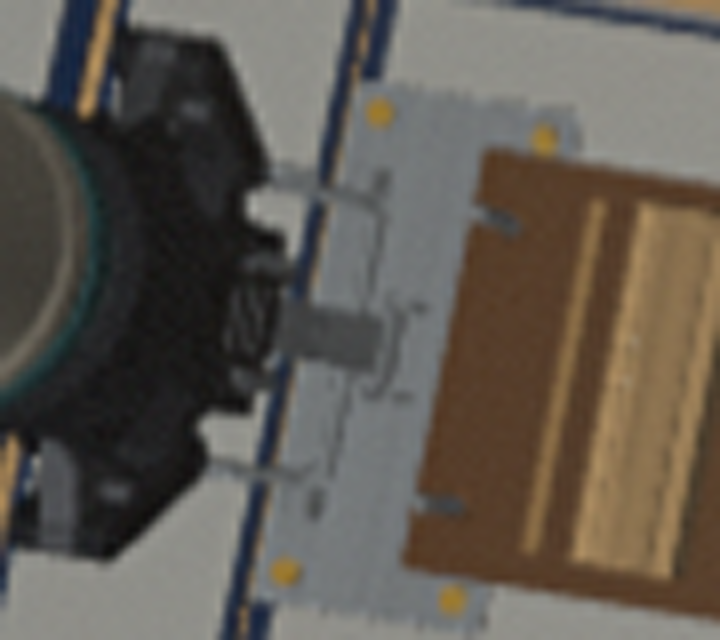

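```bash
python3 -m jog '[0,0,0,0,0,0,0,0,0,0,0,0]' 0.58; cat >> fit.py <<'E'
def row2(pos,yaw,wy):
    st=get_state(); w,x,y,z=st["ee_rot"]; R0=R.from_quat([x,y,z,w]); a=np.radians(yaw); c,s=np.cos(a),np.sin(a)
    G=R.from_matrix(np.array([[c,s,0],[s,-c,0],[0,0,-1.]]))*R.from_euler('y',wy,degrees=True)
    return (R0.inv().apply(np.array(pos)-st["position"])*1000).round(1), np.degrees((R0.inv()*G).as_rotvec()).round(2)
E
python3 - <<'E'
from fit import *
st=get_state(); F=np.load("file.npy"); d=st["position"][:2]-F[:2]; c,s=np.cos(F[2]),np.sin(F[2]); print(c*d[0]+s*d[1],-s*d[0]+c*d[1])
print(row2(wf(-.8,20.6,88),79.6,34))
E
```

```text
clock: 29.0
position: [0.5026, 0.1695, 0.0678]
ee_rot: [-0.0, 0.768, 0.641, -0.001]
contact_force: [0.3, -0.2, -0.2]
width: 0.0361
-0.0017267627212388618 0.03504722979270309
(array([-14.5,   0.9, -20.2]), array([-0.13, 34.05,  0.04]))
```

```bash
python3 -m jog '[-4,0.5,-8,0,9,0,-8,0.9,-14,0,18,0,-12,0.9,-18,0,27,0,-14.5,0.9,-20.2,-0.1,34,0,-14.5,0.9,-20.2,-0.1,34,0]'; python3 - <<'E'
from fit import *
t=get_image("top"); s=get_image("scene"); print(row2(wf(-.8,20.6,88),79.6,34))
crop(t,"t19",130,165,220,245,8); crop(s,"s19",370,50,460,140,7)
E
```

```text
clock: 29.62
position: [0.501, 0.1536, 0.0874]
ee_rot: [-0.187, 0.736, 0.61, 0.224]
contact_force: [-0.9, 0.2, -0.5]
width: 0.0362
(array([-0.4, -0.4,  0.2]), array([-0.01,  0.08,  0.01]))
```

View pics/s19.png

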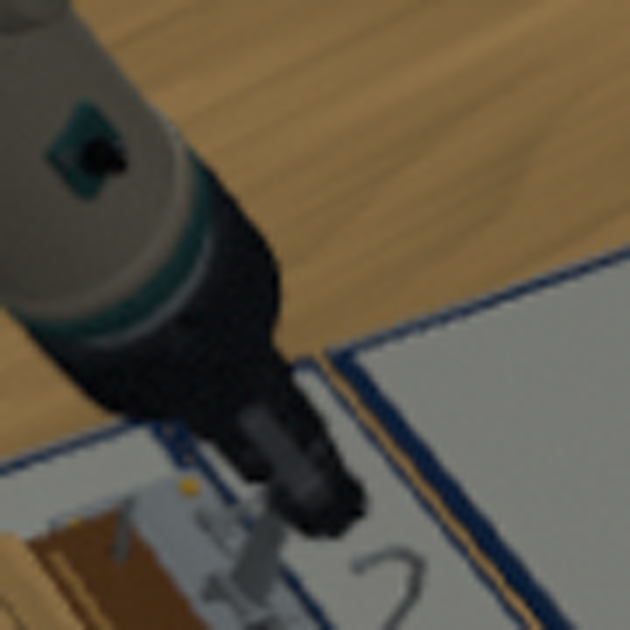

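View pics/t19.png

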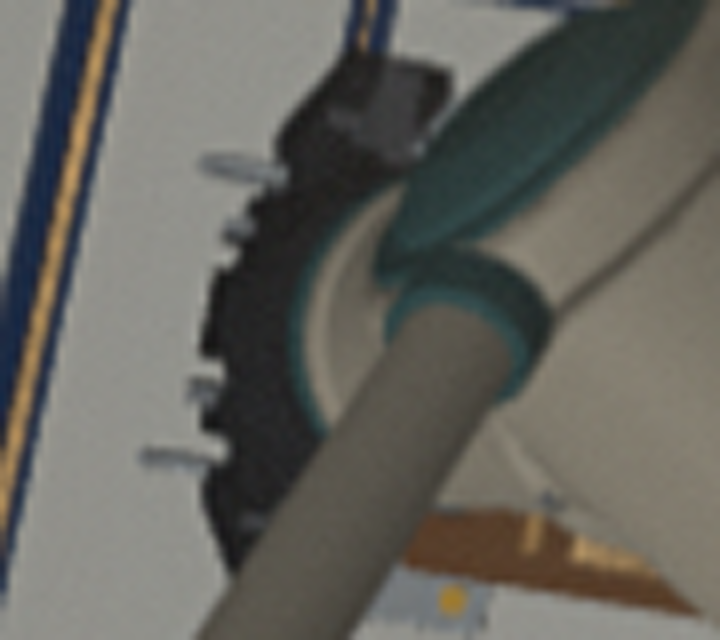

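```bash
python3 -m jog '[0,0,0,0,0,0,0,0,0,0,0,0,0,0,0,0,0,0,0,0,0,0,0,0]' 0.9 35; cat > arc.py <<'E'
from fit import *
def arc(ths):
    st=get_state(); F=np.load("file.npy"); d=st["position"][:2]-F[:2]; c,s=np.cos(F[2]),np.sin(F[2])
    y=(-s*d[0]+c*d[1])*1e3; a,b=y-8,st["position"][2]*1e3-18; print("rel",a,b,np.arctan2(b,a),np.hypot(a,b))
    w,x,yy,z=st["ee_rot"]; Ri=R.from_quat([x,yy,z,w]).inv()
    for th in ths:
        dy=a*np.cos(th)-b*np.sin(th)-a; dz=a*np.sin(th)+b*np.cos(th)-b
        print(round(th,2),Ri.apply([-s*dy,c*dy,dz]).round(1),round(np.degrees(th),1))
E
python3 -c "
from arc import *
arc(np.arange(-.1,-1.25,-.1))"
```

```text
clock: 30.22
position: [0.5011, 0.1561, 0.089]
ee_rot: [-0.187, 0.734, 0.613, 0.225]
contact_force: [-2.7, -0.2, 2.8]
width: 0.023
rel 13.657150558506352 70.96541126258059 1.3806727508859917 72.2676093214997
-0.1 [4.9 0.  5.4] -5.7
-0.2 [ 9.1  0.  11.2] -11.5
-0.3 [12.8  0.  17.4] -17.2
-0.4 [15.9  0.  23.9] -22.9
-0.5 [18.3  0.  30.7] -28.6
-0.6 [20.   0.  37.8] -34.4
-0.7 [21.   0.1 44.9] -40.1
-0.8 [21.2  0.1 52.1] -45.8
-0.9 [20.8  0.1 59.3] -51.6
-1.0 [19.6  0.1 66.5] -57.3
-1.1 [17.7  0.1 73.4] -63.0
-1.2 [15.1  0.1 80.2] -68.8
```

```bash
python3 -m jog '[2.5,0,2.6,0,-2.9,0,4.9,0,5.4,0,-5.7,0,7,0,8.3,0,-8.6,0,9.1,0,11.2,0,-11.5,0,11,0,14.3,0,-14.3,0,12.8,0,17.4,0,-17.2,0]'; python3 -c "
from arc import *
print(get_state()['moment']); arc(np.arange(-.1,-.95,-.1))"
```

```text
clock: 30.98
position: [0.5048, 0.176, 0.0823]
ee_rot: [-0.093, 0.76, 0.634, 0.112]
contact_force: [-4.4, -1.3, 6.5]
width: 0.0231
[0.00601717 0.63306946 0.22214978]
rel 33.87876881437241 64.27422772911217 1.0857066469391348 72.65636466650024
-0.1 [4.9 0.  5.3] -5.7
-0.2 [ 9.3  0.  11.2] -11.5
-0.3 [13.   0.  17.4] -17.2
-0.4 [16.1  0.  23.9] -22.9
-0.5 [18.6 -0.  30.8] -28.6
-0.6 [20.3 -0.  37.8] -34.4
-0.7 [21.4 -0.  45. ] -40.1
-0.8 [21.7 -0.  52.3] -45.8
-0.9 [21.2 -0.  59.5] -51.6
```

```bash
python3 -m jog '[2.5,0,2.6,0,-2.9,0,4.9,0,5.3,0,-5.7,0,7.2,0,8.2,0,-8.6,0,9.3,0,11.2,0,-11.5,0,11.2,0,14.3,0,-14.3,0,13,0,17.4,0,-17.2,0]'; python3 -c "
from arc import *
print(get_state()['moment']); arc(np.arange(-.1,-.65,-.1))
t=get_image('top'); s=get_image('scene')
crop(t,'t20',130,165,220,245,8); crop(s,'s20',370,50,460,140,7)"
```

```text
clock: 31.72
position: [0.5081, 0.1933, 0.0698]
ee_rot: [0.003, 0.768, 0.64, -0.002]
contact_force: [-3.7, 1.3, 9.8]
width: 0.0234
[-0.03597704  0.71623287  0.01561755]
rel 51.52315701034134 51.7568770301815 0.7876611334191821 73.03019942619365
-0.1 [ 4.9 -0.   5.4] -5.7
-0.2 [ 9.3 -0.  11.2] -11.5
-0.3 [13.1 -0.  17.4] -17.2
-0.4 [16.3 -0.  24. ] -22.9
-0.5 [18.7 -0.  30.9] -28.6
-0.6 [20.5 -0.  38. ] -34.4
```

View pics/s20.png

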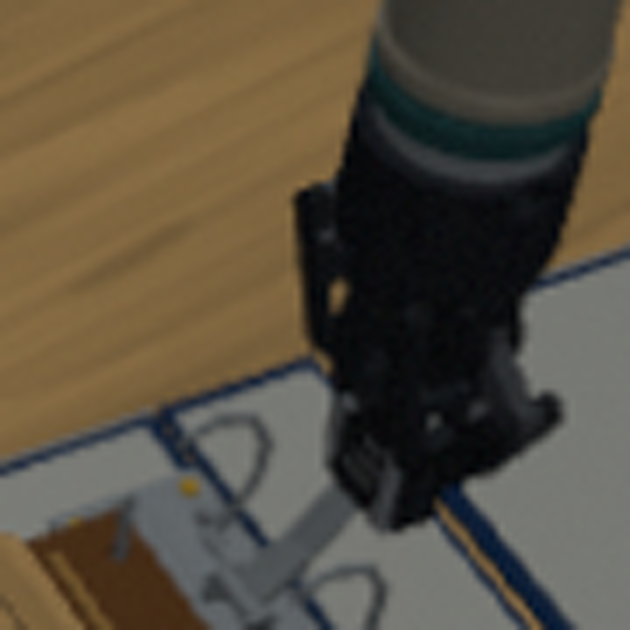

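```bash
python3 -m jog '[2.5,0,2.6,0,-2.9,0,4.9,0,5.4,0,-5.7,0,7.2,0,8.2,0,-8.6,0,9.3,0,11.2,0,-11.5,0]'; python3 -c "
from arc import *
print(get_state()['moment']); arc(np.arange(-.05,-.45,-.05))"
```

```text
clock: 32.33
position: [0.5098, 0.2026, 0.0587]
ee_rot: [0.067, 0.764, 0.636, -0.079]
contact_force: [-3.2, 1.8, 10.9]
width: 0.0231
[-0.10029316  0.65996496 -0.16976871]
rel 60.91260285137521 40.70024780803147 0.5890457601706296 73.25882443613557
-0.05 [ 2.6 -0.   2.6] -2.9
-0.1 [ 5.  -0.   5.4] -5.7
-0.15 [ 7.3 -0.   8.2] -8.6
-0.2 [ 9.4 -0.  11.2] -11.5
-0.25 [11.4 -0.  14.3] -14.3
-0.3 [13.2 -0.  17.5] -17.2
-0.35 [14.9 -0.  20.7] -20.1
-0.4 [16.4 -0.  24.1] -22.9
```

```bash
python3 -m jog '[2.6,0,2.6,0,-2.9,0,5,0,5.4,0,-5.7,0,7.3,0,8.2,0,-8.6,0,9.4,0,11.2,0,-11.5,0]'; python3 -c "
from arc import *
print(get_state()['moment']); arc(np.arange(-.03,-.25,-.03))
t=get_image('top'); s=get_image('scene')
crop(t,'t21',130,165,220,245,8); crop(s,'s21',370,70,460,160,7)"
```

```text
clock: 32.83
position: [0.5111, 0.2094, 0.0459]
ee_rot: [0.131, 0.753, 0.626, -0.155]
contact_force: [-3.5, 1.9, 10.7]
width: 0.0233
[-0.20662532  0.59270444 -0.25699241]
rel 67.88408649932431 27.91041737329536 0.3900797657800877 73.39782420344143
-0.03 [ 1.6 -0.   1.6] -1.7
-0.06 [ 3.1 -0.   3.2] -3.4
-0.09 [ 4.5 -0.   4.8] -5.2
-0.12 [ 5.9 -0.   6.5] -6.9
-0.15 [ 7.3 -0.   8.2] -8.6
-0.18 [ 8.6 -0.  10. ] -10.3
-0.21 [ 9.8 -0.  11.8] -12.0
-0.24 [11.  -0.  13.7] -13.8
```

View pics/s21.png

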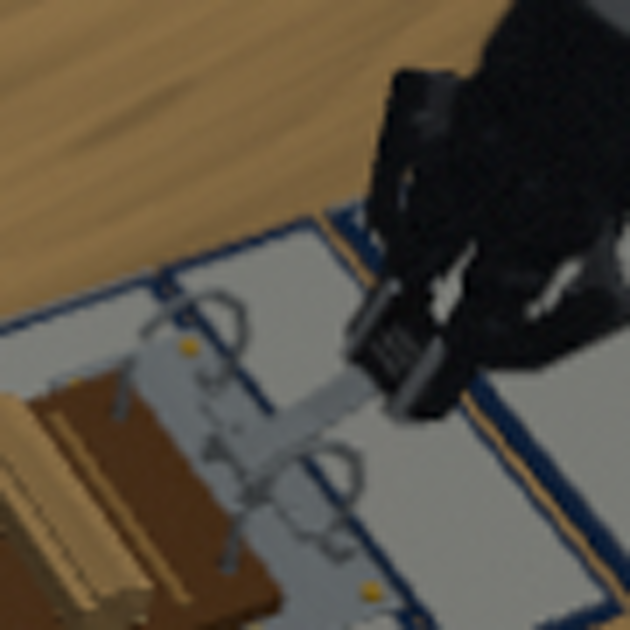

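View pics/t21.png

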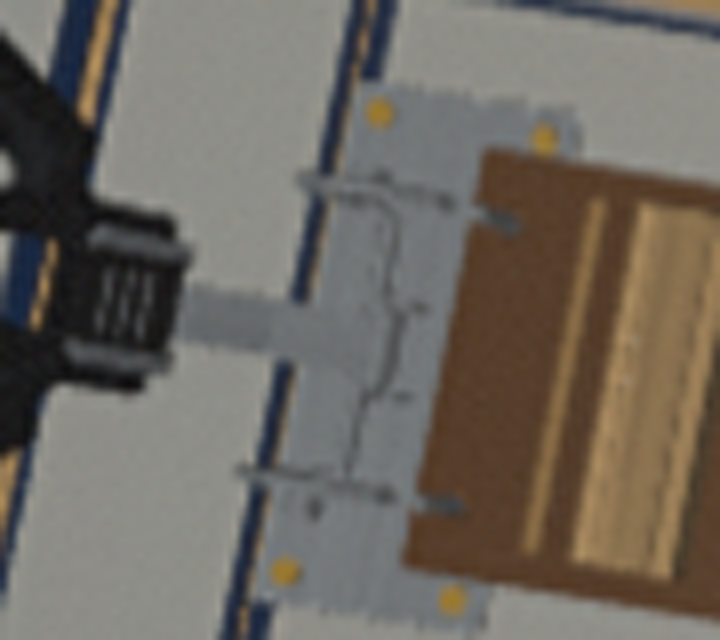

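```bash
python3 -m jog '[1.6,0,1.6,0,-1.7,0,3.1,0,3.2,0,-3.4,0,4.5,0,4.8,0,-5.2,0,5.9,0,6.5,0,-6.9,0]'; python3 -c "
from arc import *
print(get_state()['moment']); arc(np.arange(-.02,-.14,-.02))"
```

```text
clock: 33.42
position: [0.5115, 0.2123, 0.0372]
ee_rot: [0.168, 0.742, 0.618, -0.2]
contact_force: [-1.1, 3.4, 7.2]
width: 0.0235
[-0.20154195  0.42571068 -0.21351447]
rel 70.81960260190901 19.21494025169133 0.26494391463393 73.38003844076661
-0.02 [ 1. -0.  1.] -1.1
-0.04 [ 2.1 -0.   2.1] -2.3
-0.06 [ 3.  -0.   3.2] -3.4
-0.08 [ 4.  -0.   4.3] -4.6
-0.1 [ 5.  -0.   5.4] -5.7
-0.12 [ 5.9 -0.   6.5] -6.9
```

```bash
python3 -m jog '[1,0,1,0,-1.1,0,1,0,1,0,-1.1,0]'; python3 -m jog '[1,0,1,0,-1.1,0,1,0,1,0,-1.1,0]'
```

```text
clock: 33.67
position: [0.5116, 0.2129, 0.0351]
ee_rot: [0.173, 0.74, 0.616, -0.207]
contact_force: [-0.7, 3.2, 4.7]
width: 0.0232
clock: 33.92
position: [0.5116, 0.2132, 0.0335]
ee_rot: [0.179, 0.738, 0.615, -0.214]
contact_force: [-1.6, 2.1, 4.3]
width: 0.0235
```

```bash
python3 -m jog '[0.5,0,0.5,0,-0.6,0,0.5,0,0.5,0,-0.6,0]'; python3 -c "
from arc import *
arc([-.01])"
```

```text
clock: 34.17
position: [0.5117, 0.2133, 0.0326]
ee_rot: [0.182, 0.737, 0.614, -0.218]
contact_force: [-3.1, 5.9, 6.5]
width: 0.0231
rel 71.75722300460883 14.6447707177919 0.20132298818955238 73.23638687640084
-0.01 [ 0.5 -0.   0.5] -0.6
```

```bash
python3 -m jog '[0.4,0,0.4,0,-0.4,0,0.4,0,0.4,0,-0.4,0]'; python3 -c "
from arc import *
arc([-.01])
t=get_image('top'); s=get_image('scene')
crop(t,'t22',130,165,220,245,8); crop(s,'s22',370,70,460,160,7)"
```

```text
clock: 34.42
position: [0.5117, 0.2133, 0.0325]
ee_rot: [0.184, 0.736, 0.613, -0.221]
contact_force: [-2.9, 5.8, 7.1]
width: 0.0231
rel 71.77586751538213 14.48974392475246 0.19919766777293266 73.22382014474927
-0.01 [ 0.5 -0.   0.5] -0.6
```

View pics/s22.png

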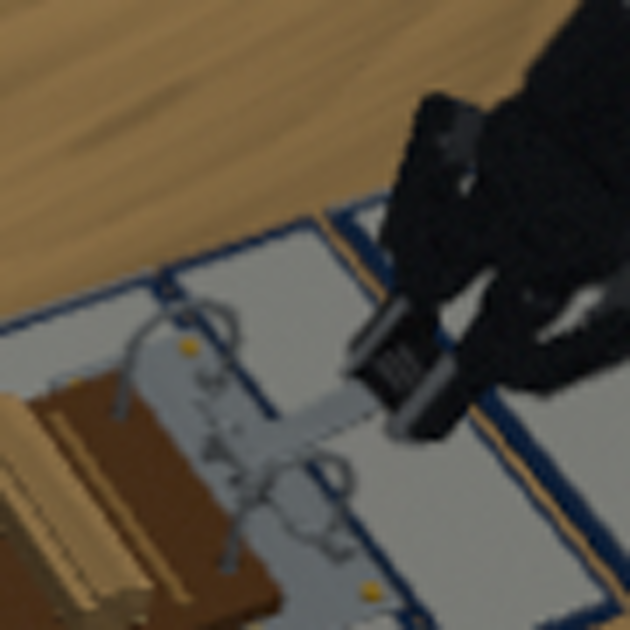

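View pics/t22.png

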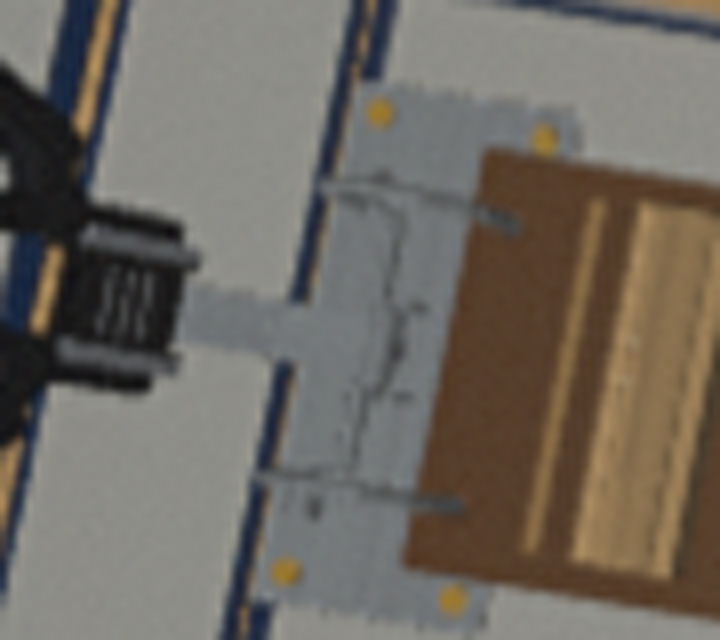

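```bash
python3 -m jog '[0,0,0,0,0,0,0,0,0,0,0,0]' 0.58; python3 -m jog '[0,0,-15,0,0,0,0,0,-40,0,0,0,0,0,-70,0,0,0,0,0,-70,0,0,0]'; python3 -c "
from arc import *
print(row2(wf(-.5,77,75),79.6,0))
t=get_image('top'); s=get_image('scene')
crop(t,'t23',130,165,220,245,8); crop(s,'s23',370,70,460,160,7)"
```

```text
clock: 34.78
position: [0.5121, 0.2119, 0.0316]
ee_rot: [0.185, 0.736, 0.613, -0.221]
contact_force: [-0.3, -0.1, 0.5]
width: 0.036
clock: 35.28
position: [0.5206, 0.2521, 0.0925]
ee_rot: [0.185, 0.736, 0.613, -0.218]
contact_force: [-0.3, -0.4, -0.5]
width: 0.0357
(array([-26. ,  -1.7,  38. ]), array([3.500e-01, 3.326e+01, 1.000e-02]))
```

View pics/s23.png

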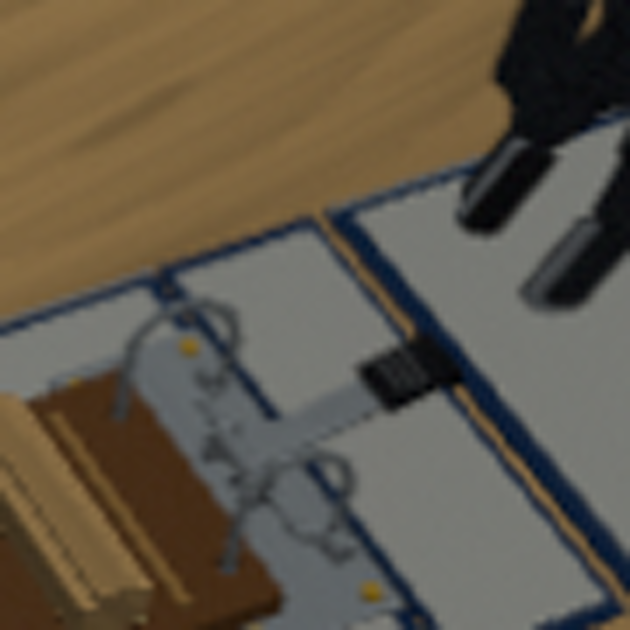

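View pics/t23.png

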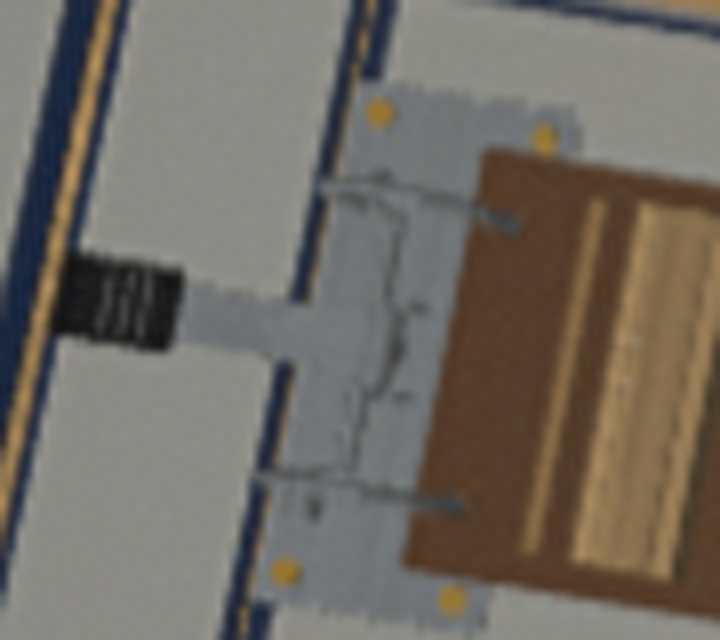

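```bash
python3 -m jog '[-6,0,8,0,9,0,-14,-1,18,0,18,0,-20,-1.5,28,0.2,27,0,-26,-1.7,38,0.3,33.3,0,-26,-1.7,38,0.3,33.3,0]' 1 20; python3 -c "
from arc import *
print(row2(wf(-.5,77,56),79.6,0))"
```

```text
clock: 36.0
position: [0.5074, 0.2055, 0.0722]
ee_rot: [-0.001, 0.77, 0.638, -0.004]
contact_force: [0.7, -0.9, -0.5]
width: -0.0001
(array([ 5.8,  3.1, 16.1]), array([-0.42,  0.31, -0.33]))
```

```bash
python3 -m jog '[4,2,5,-0.3,0.2,-0.3,4,2,12,-0.3,0.2,-0.3,4,2,14,-0.3,0.2,-0.3,4,2,14,-0.3,0.2,-0.3]'; python3 -c "
from arc import *
print(row2(wf(-.5,77,54),79.6,0))"; python3 -m jog '[0,0,1,0,0,0,0,0,1,0,0,0]'; python3 -m jog '[0,0,1,0,0,0,0,0,1,0,0,0]'
```

```text
clock: 36.5
position: [0.5119, 0.2127, 0.0585]
ee_rot: [0.0, 0.766, 0.642, 0.0]
contact_force: [-0.3, -0.3, 0.1]
width: 0.0001
(array([-2.3, -0.1,  4.5]), array([0.03, 0.02, 0.33]))
clock: 36.75
position: [0.5122, 0.2122, 0.0582]
ee_rot: [0.001, 0.767, 0.642, 0.001]
contact_force: [0.3, -0.6, -0.4]
width: -0.0001
clock: 37.0
position: [0.5121, 0.212, 0.0571]
ee_rot: [0.0, 0.767, 0.642, 0.001]
contact_force: [-0.9, -0.1, 0.0]
width: -0.0002
```

```bash
python3 -m jog '[0,0,1,0,0,0,0,0,1,0,0,0]'; python3 -m jog '[0,0,0.7,0,0,0,0,0,0.7,0,0,0]'; python3 -m jog '[0,0,0.7,0,0,0,0,0,0.7,0,0,0]'
```

```text
clock: 37.25
position: [0.5123, 0.2121, 0.0562]
ee_rot: [0.001, 0.767, 0.642, 0.001]
contact_force: [-0.1, 0.1, 1.2]
width: -0.0001
clock: 37.5
position: [0.5124, 0.2121, 0.0559]
ee_rot: [0.001, 0.767, 0.642, 0.001]
contact_force: [-1.1, -0.2, 5.3]
width: -0.0001
clock: 37.75
position: [0.5126, 0.2122, 0.0556]
ee_rot: [0.001, 0.767, 0.642, 0.001]
contact_force: [-0.5, -1.6, 7.7]
width: 0.0001
```

```bash
python3 -m jog '[0,0,0.4,0,0,0,0,0,0.4,0,0,0]'; python3 -m jog '[0,0,0,0,0,0]'
```

```text
clock: 38.0
position: [0.5126, 0.2122, 0.0555]
ee_rot: [0.001, 0.767, 0.642, 0.001]
contact_force: [-2.9, -0.2, 9.9]
width: 0.0002
clock: 38.12
position: [0.5126, 0.2122, 0.0555]
ee_rot: [0.001, 0.767, 0.642, 0.001]
contact_force: [-1.1, 0.1, 9.6]
width: -0.0002
```

```bash
python3 -m jog '[0,0,0.25,0,0,0,0,0,0.25,0,0,0]'; python3 -m jog '[0,0,-2,0,0,0,0,0,-20,0,0,0,0,0,-60,0,0,0,0,0,-110,0,0,0,0,0,-150,0,0,0]'; python3 -m jog '[-20,0,-20,0,0,0,-50,0,-40,0,0,0,-100,0,-40,0,0,0,-150,0,-40,0,0,0,-150,0,-40,0,0,0]'; python3 -c "
from arc import *
t=get_image('top'); s=get_image('scene')
cv2.imwrite('pics/s24.png',s['frame'][:,:,::-1]); crop(t,'t24',130,140,270,250,5.5); crop(s,'s24c',330,70,450,190,6)"
```

```text
clock: 38.38
position: [0.5127, 0.2122, 0.0554]
ee_rot: [0.001, 0.767, 0.642, 0.001]
contact_force: [-2.4, -1.0, 10.5]
width: -0.0005
clock: 39.0
position: [0.512, 0.2122, 0.2055]
ee_rot: [0.001, 0.767, 0.642, 0.001]
contact_force: [0.0, 0.3, -0.2]
width: 0.0002
clock: 39.62
position: [0.4846, 0.0619, 0.2437]
ee_rot: [0.001, 0.768, 0.64, -0.0]
contact_force: [0.4, -0.1, -0.1]
width: 0.0001
```

View pics/s24.png

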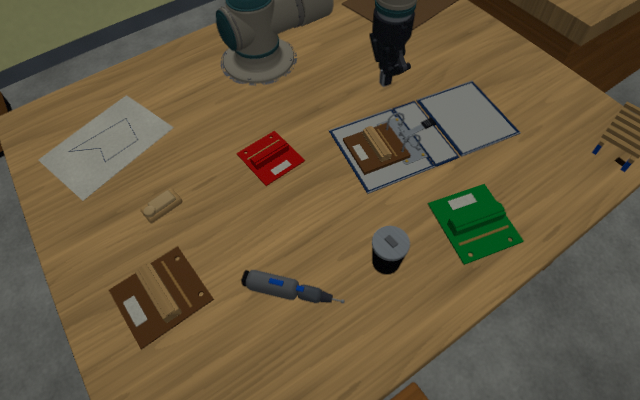

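View pics/s24c.png

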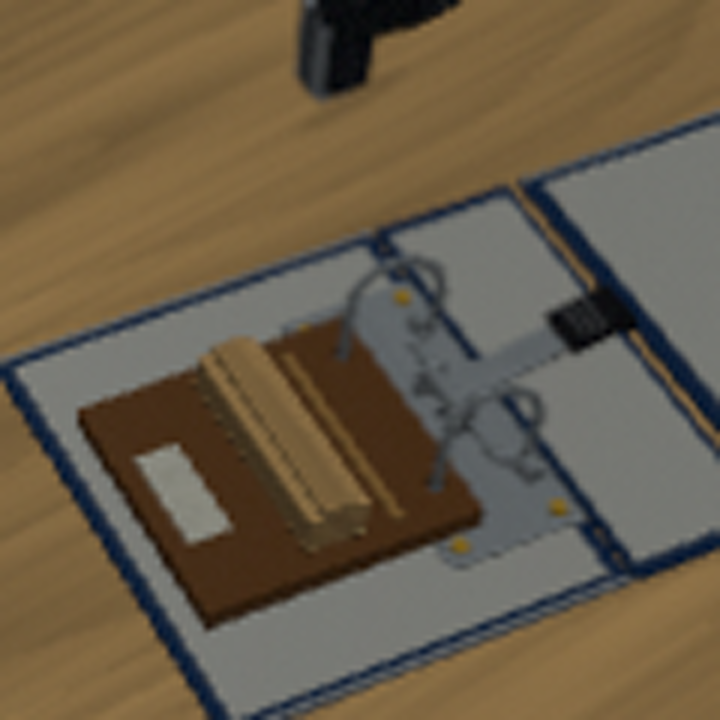

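View pics/t24.png

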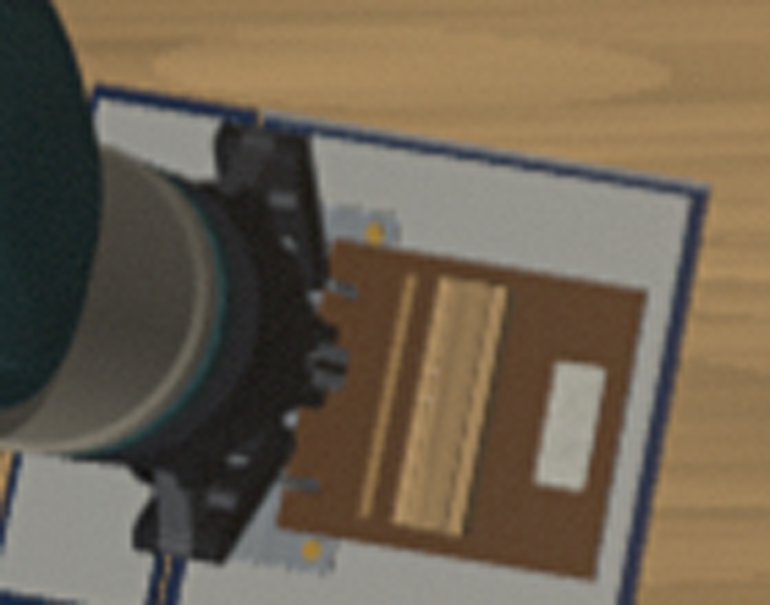

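```bash
python3 -c "
from rig import *
print(sign_off(), get_state()['clock'])"
```

```text
the job is handed in; nothing more can be done
the job is handed in; nothing more can be done
```

The card is filed: both holes are over the posts, it lies flat on the cards already there, and the rings are shut. I handed the job in at about 40 s on the robot's clock, well inside the 69 s limit.

- **Opening:** I pinched the lever tab by its sides and lifted it along its arc until the rings stood open.
- **Threading:** I picked up the small brown card by its moulding and lowered it over both posts. There was no contact force until it met the stack, then about 5 N.
- **First attempt to shut failed:** At a 20 N grip the pads slipped down the tab and the lever stopped at about 0.3 rad, reading up to 12 N at the wrist. I let the lever back open, gripped at 35 N and turned the tool with it. That closed it at about 8 N along its path.
- **Final press:** I pressed the tab from above with the shut fingertips. The force climbed at once to about 10.5 N over less than 1 mm, so I take the lever to be home. Neither the lever angle nor the tab's height gives a direct check on that.

The last pictures show both arch tips on the posts, the card flat and square, the tab down, and the tumbler, rotary carver and carving where they were. The gripper was clear of everything. Before threading, the two cameras disagreed by about 1 to 2 mm on the hole positions, but the threading went through without touching.

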